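Bed the greased plug of a bench gas tap

ROBOT

A 6-joint arm with a two-finger parallel gripper is mounted at the origin on a cart in front of the work surface, level with it; the furniture and walls round the work are solid. World frame = base frame: x ahead of the robot, y to its left, z up, the work surface at z = 0. Lengths are in m, angles in rad, forces in N, time in s.
With the tool pointing down it reaches from about 0.425 to 0.95 m from the base axis. Payload 3.5 kg.
Tool frame: the origin (TCP) lies on the mounting face of the last link; the fingertips stand 173 mm ahead of it and the grasp point (between the pads) lies 155 mm ahead of it; z points along the fingers, x is the direction in which the jaws open and shut, and the axes are right-handed (so a half turn about z gives the same grasp; the last joint's range is limited). The gripper opens to 85 mm and grips with 20 to 120 N. Pads are 22 mm wide; open, the fingers measure 114 mm over their backs; the gripper's body (76 mm by 85 mm) begins 54 mm behind the grasp point. The pads swing forward as they close: fully open they stand 13 mm farther back than shut.
Start: joints at [1.103, 0.286, 1.577, -0, 1.279, -0.15], TCP at [0.211, 0.641, 0.405] pointing down, gripper open.
Joint ranges: [-2.77, 2.77], [-0.9, 2.22], [0.21, 2.48], [-1.53, 4.67], [0.24, 2.81], [-2.84, 2.84]. Speed limits (rad/s): [2.79, 2.79, 3.14, 3.14, 3.14, 3.14].

INTERFACE

Orientations are given as a unit quaternion [x, y, z, w].
In Python, from plant import get_state, read_camera, sign_off gives the robot as it stands.
- The arm moves only by the shell command python3 -m jog 'ROWS' [FORCE]. ROWS is JSON, a list of rows, each an object of numbers: "grip": the closure, from 0 (fully open) to 1 (shut); "x", "y", "z": the shift along the tool's x, y, z in mm; "rx", "ry", "rz": the turn, a rotation vector about the tool's x, y, z in degrees. A call has 1 to 8 rows; each row shifts and turns the commanded pose from where the row before left it, along the tool's axes as they then stand; what a row does not reach is not made up. A row lasts 1/12 s, in which the tool goes at most 41.7 mm and 7.16 degrees, less where a joint would pass 70% of its speed; a pose out of reach is approached as far as the arm can. A call with a gripper value outside its range is refused whole. The fingers move at their own pace and stop on an object; FORCE is the grip in N (left out, the last holds). Time passes only in rows, so rows that do not move let the fingers close. It gives the time, the measured TCP pose, the force and the opening at its end, in the units of the state.
- get_state(): the state, without advancing time (a new reading comes with each control period).
- read_camera(name): name is "side" or "top" or "wrist"; returns a dict with "frame" (420x560x3 uint8, red, green, blue), "intrinsics" (3x3 intrinsics, pixels), "k1" (the pictures are not rectified: a ray, as slopes to the right and down, at radius r is drawn at 1 + k1 r^2 times it, then the intrinsics apply), "R" (3x3) and "t" (3): a world point X has camera coordinates R X + t. Camera axes: x right, y down, z forward; pixel columns grow to the right and rows downward; lengths in m; the calibration is good to about 2 mm. A picture is of the moment at which its call begins. There is no depth.
- sign_off(): hands the job in, once; it reports no verdict.
The state is a dict: "time": time; "qpos": joint angles; "dq": joint speeds; "joint_efforts": joint torques, N m; "eef_pos": TCP position; "tcp_rot": TCP orientation; "contact_force": force on the tool from outside, world axes, zero at the start; "wrist_torque": the same for the moment, N m; "opening": opening from 0.0 (shut) to 1.0 (fully open).
Only numpy, scipy, OpenCV 4.12 (cv2) and the standard library are available. Lean on these libraries where they do the work, as an engineer would, in place of code of your own. Each camera call takes 0.05 s, during which the arm holds its last target.

TASK

The bench gas tap has been taken apart for greasing: take its tapered brass plug out of the wooden punch block and stand it in the tap's barrel with the lever in line with the hose nozzle. Then push it down with about 12 newtons, and keep up that push while you turn the lever a quarter turn to shut, square across the nozzle, so that the taper beds and friction alone holds the plug tight, without jamming it. Let go of it there; do not disturb the white pot, its lid, the nut or the washer.

Things in the scene. Friction and masses are not known exactly. Their poses are not given: they have to be found in the camera images.
- plug: Brass tap plug, loose, 0.29 kg, 94 mm tall, upright in the large hole of the punch block. Origin: centre of the underside of its collar (31 mm across, 4.5 mm thick); z up its axis, x along its lever's long arm. Neck 18 mm across up to z = 18 mm; lever above it: flat bar 62 mm long (x -18 to +44 mm), 12 mm thick (y), 18 mm tall (z 18 to 36 mm). Its port runs along x.
- plug_lever (a point): Middle of the lever on the plug's axis, 27 mm above the plug's origin: the place to grip, across the 12 mm thickness. Axes as the plug's.
- plug_tip (a point): Lower end of the plug's threaded tail (11 mm across, 12 mm long), 58 mm under the plug's origin. Between tail and collar is the smooth taper, 46 mm long, 1 in 5 on the diameter: 23.5 mm across under the collar, 14.5 mm at the lower end.
- tap: Brass bench gas tap, fixed, on a dark wooden base 136 x 78 x 16 mm. Origin: on the axis of its upright barrel, at table height; z up. The hose nozzle points from the barrel to -x, 58 mm up; the column stands 50 mm behind the barrel. Lever in line with the nozzle = open, square to it = shut, either way round and turned either way.
- tap_rim (a point): Centre of the barrel's top rim (39 mm across), 84 mm above the table, on the bore's axis; axes as the tap's. The bore is open at both ends. Its tapered sleeve (22 mm across at the mouth) sits up to 3 mm higher or lower from tap to tap: the plug first bears when its origin is 5 to 12 mm above this point, and only feel tells where.
- tap_bore (a point): Middle of the bore, 26 mm under the rim. Friction in the taper is about 0.35. Pushed without turning, or turned without push, the plug stays loose. Under 10 to 15 N (its weight included) while turned it sinks 2 to 4 mm (0.2 mm per N), takes 0.3 to 0.5 N m to turn, and stays wedged when let go (contact forces add up to over 95 N). Above about 18 N while turned, or wrenched sideways, it may jam (over 250 N).
- punch_block: Hardwood block 62 x 144 x 64 mm with upright holes, fixed; origin in the middle of its underside. The plug stands in the large hole (26 mm wide) at y = +40 mm, collar on the top face; two steel punches stand in small holes in the other half (y below -5 mm) and stick out 12 mm.
- white_pot: White round open pot of cream, 68 mm across and 67 mm tall, loose, origin under its middle. To be left alone.
- pot_lid: White round lid of that pot, 67 mm across, 12 mm thick, loose, origin under its middle. To be left alone.
- tail_nut: Round brass ring nut, 22 mm across, 8 mm tall, lying flat, loose; it goes on the plug's tail later. Origin under its middle. To be left alone.
- tail_washer: Steel washer, 23 mm across, 4 mm thick, lying flat, loose. Origin under its middle. To be left alone.
Mind the look-alikes: they are no part of the job. Leave any pink look-alike of the plug alone. What is shaped like the tap but green is not meant.

How it is judged:
On the way:
1. the plug stands in the barrel with its lever in line with the nozzle (horizontal distance between plug and tap_rim below 0.003 m and z of plug in the frame of tap_rim below 0.015 m and angle between plug's own z axis and vertical below 0.1 rad and angle between the x axis of plug and the x axis of tap, either way round below 0.35 rad), for 0.2 s.
At the end, for the whole second after the job is handed in: The plug is upright in the barrel, on its axis within 2 mm, wedged: the forces with which sleeve and plug bear on each other add up to over 95 N when let go; the lever is square across the nozzle within 0.2 rad, either way round. It is released and at rest (horizontal distance between plug and tap_rim below 0.002 m and z of plug in the frame of tap_rim below 0.012 m and angle between plug's own z axis and vertical below 0.06 rad and angle between the x axis of plug and the y axis of tap, either way round below 0.2 rad and contact force between plug and tap above 95 N and linear speed of plug below 0.01 m/s); the robot touches nothing.
It fails at once if the plug is jammed in the tap, wedged with more than 250 N (contact force between plug and tap above 250 N).
It fails at once if the white pot, its lid, the nut or the washer is moved by more than 20 mm (distance of any of white_pot, pot_lid, tail_nut, tail_washer from where it was at the start of the episode above 0.02 m).
It also fails if it takes over 64 s, if anything falls off the work surface, if the arm or the gripper's body presses on something with over 40 N, if the wrist force passes 120 N, or if a joint passes its speed limit or range.

## Working session

There is one attempt and no reset: what is moved stays moved. The work goes in short steps, Python scripts to look and compute and a shell command to move; the robot and the scene stay as the last step left them, time stands still between calls to the robot, and variables do not carry over. Pictures are saved under pics/ and viewed, and the job is handed in when it is done.

```bash
ls; mkdir -p pics
cat > h.py <<'E'
import numpy as np, cv2
from plant import get_state, read_camera, sign_off
from scipy.spatial.transform import Rotation as Rn
def snap(n,f):
    c=read_camera(n); cv2.imwrite(f'pics/{f}.png',c['frame'][:,:,::-1]); np.save(f'pics/{f}.npy',c,allow_pickle=True); return c
def load(f): return np.load(f'pics/{f}.npy',allow_pickle=True).item()
def proj(c,X):
    X=np.atleast_2d(X); p=X@np.array(c['R']).T+np.array(c['t']); s=p[:,:2]/p[:,2:]; r2=(s**2).sum(1,keepdims=True); s=s*(1+c['k1']*r2)
    K=np.array(c['intrinsics']); return s@K[:2,:2].T+K[:2,2]
def ray(c,uv):
    K=np.array(c['intrinsics']); d=np.linalg.solve(K[:2,:2],np.array(uv,float)-K[:2,2]); s=d.copy()
    for _ in range(30): s=d/(1+c['k1']*(s@s))
    R=np.array(c['R']); o=-R.T@np.array(c['t']); v=R.T@np.array([s[0],s[1],1]); return o,v
def atz(c,uv,z):
    o,v=ray(c,uv); return o+v*(z-o[2])/v[2]
def crop(f,x0,y0,x1,y1,k,out):
    im=cv2.imread(f'pics/{f}.png')[y0:y1,x0:x1]; cv2.imwrite(f'pics/{out}.png',cv2.resize(im,None,fx=k,fy=k,interpolation=cv2.INTER_CUBIC))
E
python3 - <<'E'
from h import *
for n in ['side','top','wrist']:
    c=snap(n,n+'0'); print(n,np.round(-np.array(c['R']).T@c['t'],3),np.round(c['R'],2).tolist(),c['k1'],c['intrinsics'][0][0])
s=get_state(); print(s)
E
```

```text
pics
side [0.7   0.853 0.504] [[-0.99, 0.15, 0.01], [0.06, 0.43, -0.9], [-0.14, -0.89, -0.44]] 0.01537484208805194 495.84480027064956
top [0.436 0.012 0.941] [[0.03, -1.0, 0.01], [-0.99, -0.03, -0.12], [0.12, -0.01, -0.99]] 0.019834235899479868 398.31917245200646
wrist [0.146 0.663 0.372] [[0.31, 0.95, -0.0], [0.91, -0.3, 0.27], [0.26, -0.09, -0.96]] -0.0926809222472622 373.72584704896246
{'time': 0.15, 'qpos': array([ 1.10302722e+00,  2.87005139e-01,  1.57784615e+00,  2.51495696e-05,
        1.27860699e+00, -1.50015308e-01]), 'dq': array([ 7.70997748e-04, -1.84150275e-03, -7.11852995e-03, -3.08395048e-04,
        1.77397371e-03,  9.10501021e-05]), 'joint_efforts': array([ 4.22860003e-04, -4.06603360e+01, -2.93142182e+01, -1.58942726e-04,
        3.97505995e-03,  4.88038943e-07]), 'eef_pos': array([0.21078391, 0.6410402 , 0.40363304]), 'tcp_rot': array([ 8.10073873e-01,  5.86327084e-01, -8.34422155e-04,  4.17162633e-04]), 'contact_force': array([-0.23520855, -0.84707523,  0.19838667]), 'wrist_torque': array([-0.02943118,  0.02526902,  0.02910608]), 'opening': 1.000025928094775}
```

View pics/side0.png

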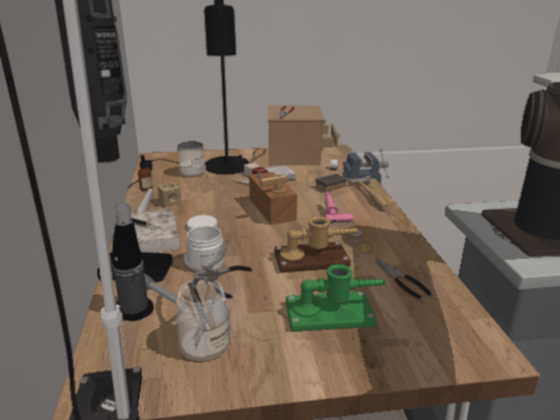

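View pics/top0.png

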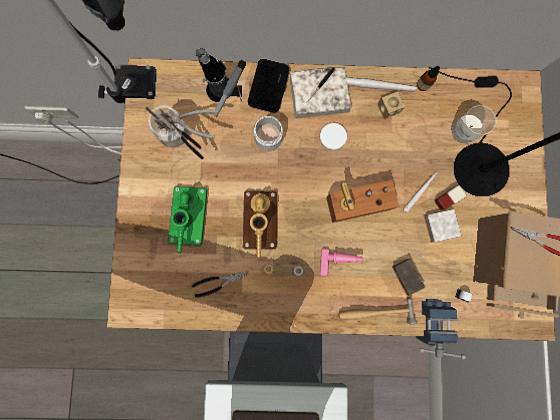

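View pics/wrist0.png

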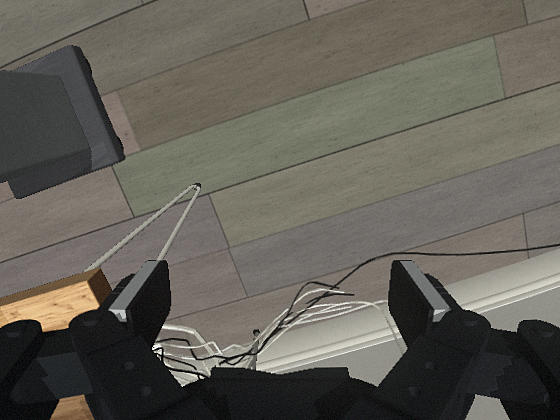

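The side view shows the brass tap at (318,240), the green tap at (338,295), the punch block at (272,195) and the pink plug at (335,212). The top view shows the brass lever in the block at (348,197).

Look-alikes in the top view:
- **Plug:** brass at (348,197) or pink at (340,261). I choose the brass one, which stands in the block.
- **Tap:** brass on dark wood at (258,222) or green at (181,218). I choose the brass one.

Next, close crops to check.

Run:
```python
from h import *
crop('top0',320,165,410,225,8,'t_block'); crop('top0',225,180,305,280,6,'t_tap'); crop('side0',235,160,365,275,6,'s_tap')
```

```text
(no output)
```

View pics/t_block.png

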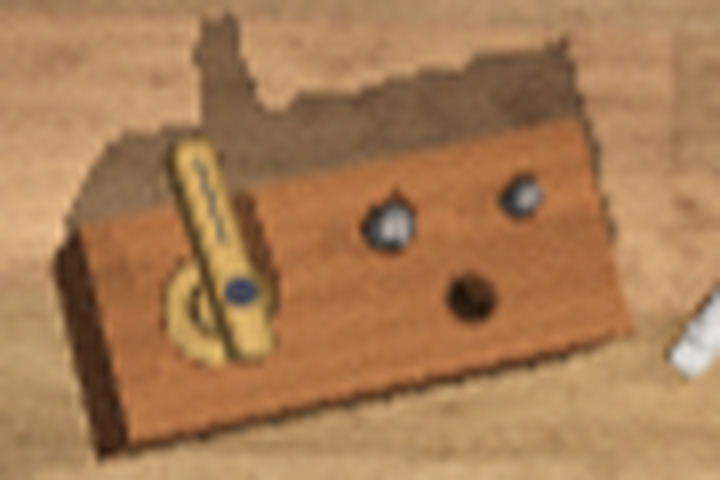

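View pics/t_tap.png

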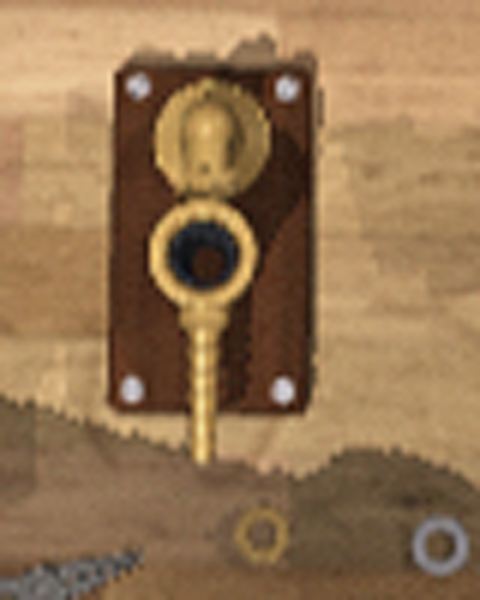

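View pics/s_tap.png

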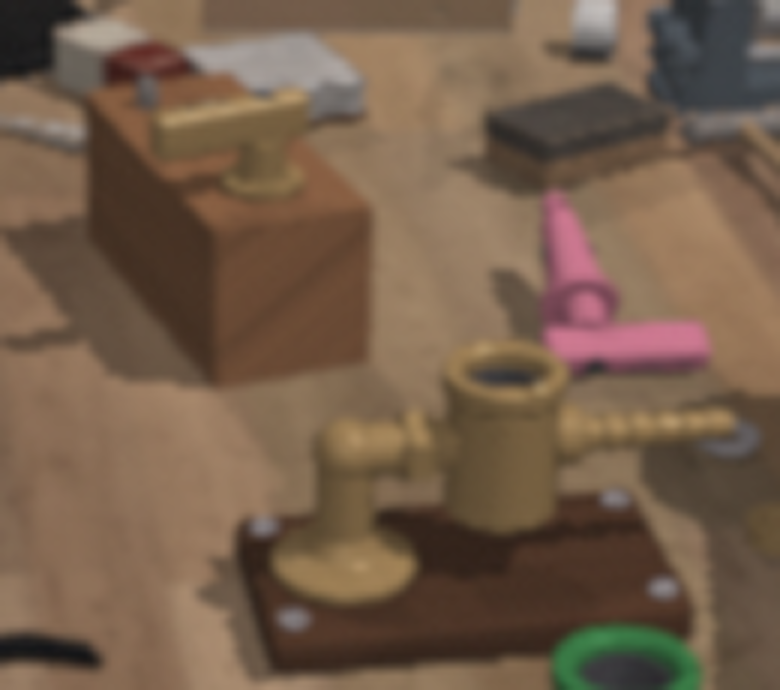

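Run:
```python
from h import *
t=load('top0'); s=load('side0')
f=lambda p:(320+p[0]/8,165+p[1]/8)
dot=atz(t,f((242,290)),.100); e1=atz(t,f((192,142)),.100); e2=atz(t,f((254,356)),.100)
print('plug',dot,e1,e2,np.linalg.norm(e1-e2),np.degrees(np.arctan2(*(e1-e2)[1::-1])))
# block top corners z=.064
C=[atz(t,f(p),.064)[:2] for p in [(78,225),(580,118),(630,330),(125,443)]]
C=np.array(C); print('block',C.mean(0),np.linalg.norm(C-np.roll(C,1,0),axis=1), np.degrees(np.arctan2(*(C[1]-C[0]+C[2]-C[3])[::-1])))
g=lambda p:(225+p[0]/6,180+p[1]/6)
print('rim',atz(t,g((203,253)),.084), 'L/R',atz(t,g((149,253)),.084),atz(t,g((258,253)),.084))
print('noz',atz(t,g((204,460)),.058),'col',atz(t,g((209,140)),.06))
B=np.array([atz(t,g(p),.016)[:2] for p in [(116,68),(313,68),(303,410),(110,410)]])
print('base',B.tolist(),np.linalg.norm(B-np.roll(B,1,0),axis=1))
for p in [(B[3]-B[0]+B[2]-B[1]),]: print('noz dir deg',np.degrees(np.arctan2(p[1],p[0])))
h=lambda p:(235+p[0]/6,160+p[1]/6)
print('side rim',atz(s,h((507,372)),.084))
print('side lever tip', atz(s,h((158,110)),.1), 'other',atz(s,h((300,92)),.1))
print('proj plug in side',(proj(s,[dot])-[235,160])*6)
```

```text
plug [ 0.55611263 -0.14529245  0.1       ] [ 0.59580962 -0.13162476  0.1       ] [ 0.53847477 -0.14859148  0.1       ] 0.05979258978248751 16.48472057379202
block [ 0.56539642 -0.1830735 ] [0.06215473 0.14443218 0.06098704 0.14444101] -75.96687594349147
rim [0.5070612  0.04884195 0.084     ] L/R [0.50650539 0.06822531 0.084     ] [0.50762839 0.02908698 0.084     ]
noz [0.43324084 0.04698734 0.058     ] col [0.55119194 0.04910171 0.06      ]
base [[0.5842702059323676, 0.0883112107022611], [0.5865607299660578, 0.011218636557442964], [0.4532145589909324, 0.011254914830507385], [0.45114900014721715, 0.08543718156711722]] [0.13315223 0.07712659 0.13334618 0.07421102]
noz dir deg -179.3898502567715
side rim [0.50860271 0.05602138 0.084     ]
side lever tip [ 0.5961093  -0.13114136  0.1       ] other [ 0.54300404 -0.1417425   0.1       ]
proj plug in side [[262.9599917   90.10546831]]
```

Lever and tap are confirmed: the brass lever's blue hub dot is at top pixel (350,201) and the brass rim centre at (259,222). Next I move over the tap for a wrist view.

```bash
python3 -m jog '[{"x":-30,"y":26},{"x":-30,"y":26},{"x":-30,"y":26},{"x":-30,"y":26},{"x":-30,"y":26},{"x":-30,"y":26},{"x":-30,"y":26},{"x":-30,"y":26}]'; python3 -m jog '[{"x":-30,"y":26,"grip":0.4},{"x":-30,"y":26,"grip":0.4},{"x":-30,"y":26,"grip":0.4},{"x":-30,"y":26,"grip":0.4},{"x":-30,"y":26,"grip":0.4},{"x":-30,"y":26,"grip":0.4},{"x":-30,"y":26,"grip":0.4},{"grip":0.4}]'
python3 - <<'E'
from h import *
snap('wrist','w1'); s=get_state(); print(s['time'],s['eef_pos'],s['opening'],s['contact_force'])
E
```

```text
0.2 [0.21082511 0.64107104 0.40385097] 1.001361139666129 [-0.0471363   0.22162616 -0.05181956]$[0]: bad value
$[0]: bad value
```

View pics/w1.png

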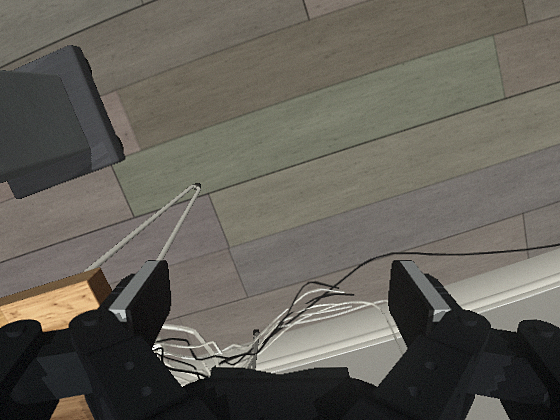

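The calls were refused and nothing moved. I'll test the row format with a single row.

```bash
python3 -m jog '[{"grip":0.0,"x":-30.0,"y":26.0,"z":0.0,"rx":0.0,"ry":0.0,"rz":0.0}]'; python3 -m jog '[{"grip":0.0,"x":-30.0,"y":26.0}]'; python3 -m jog '[{"grip":0.0,"x":-3,"y":2,"z":0,"rx":0,"ry":0,"rz":0}]'
```

```text
time: 0.28
eef_pos: [0.2247, 0.6072, 0.4032]
tcp_rot: [0.809, 0.588, -0.0, -0.001]
contact_force: [1.4, -1.2, -0.2]
opening: 0.999
time: 0.37
eef_pos: [0.228, 0.5983, 0.4022]
tcp_rot: [0.81, 0.586, -0.003, 0.002]
contact_force: [0.0, 1.0, -0.4]
opening: 0.997$[0]: bad value
```

All seven keys are needed in every row, so I continue in that form.

```bash
python3 -m jog '[{"grip":0,"x":-30,"y":26,"z":0,"rx":0,"ry":0,"rz":0},{"grip":0,"x":-30,"y":26,"z":0,"rx":0,"ry":0,"rz":0},{"grip":0,"x":-30,"y":26,"z":0,"rx":0,"ry":0,"rz":0},{"grip":0,"x":-30,"y":26,"z":0,"rx":0,"ry":0,"rz":0},{"grip":0,"x":-30,"y":26,"z":0,"rx":0,"ry":0,"rz":0},{"grip":0,"x":-30,"y":26,"z":0,"rx":0,"ry":0,"rz":0},{"grip":0,"x":-30,"y":26,"z":0,"rx":0,"ry":0,"rz":0},{"grip":0,"x":-30,"y":26,"z":0,"rx":0,"ry":0,"rz":0}]'; python3 -m jog '[{"grip":0.4,"x":-30,"y":26,"z":0,"rx":0,"ry":0,"rz":0},{"grip":0.4,"x":-30,"y":26,"z":0,"rx":0,"ry":0,"rz":0},{"grip":0.4,"x":-30,"y":26,"z":0,"rx":0,"ry":0,"rz":0},{"grip":0.4,"x":-30,"y":26,"z":0,"rx":0,"ry":0,"rz":0},{"grip":0.4,"x":-30,"y":26,"z":0,"rx":0,"ry":0,"rz":0},{"grip":0.4,"x":-30,"y":26,"z":0,"rx":0,"ry":0,"rz":0},{"grip":0.4,"x":0,"y":0,"z":0,"rx":0,"ry":0,"rz":0},{"grip":0.4,"x":0,"y":0,"z":0,"rx":0,"ry":0,"rz":0}]'
python3 - <<'E'
from h import *
snap('wrist','w2'); s=get_state(); print(s['time'],s['eef_pos'],s['opening'],s['contact_force'])
E
```

```text
time: 1.03
eef_pos: [0.3499, 0.3064, 0.4049]
tcp_rot: [0.81, 0.586, 0.0, 0.0]
contact_force: [1.1, 0.3, 0.5]
opening: 1.002
time: 1.7
eef_pos: [0.4423, 0.0866, 0.4049]
tcp_rot: [0.812, 0.584, 0.0, -0.0]
contact_force: [0.4, 0.9, -0.5]
opening: 0.598
1.75 [0.44182427 0.08779826 0.40472175] 0.5998890480408179 [ 0.05772931  0.55064087 -0.78244141]
```

View pics/w2.png

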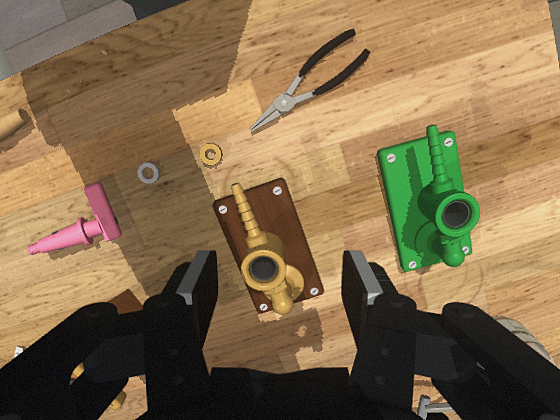

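The wrist view shows the brass rim at about (264,269), the nozzle running up to (238,186), the nut at (210,154) and the washer at (148,173). I'll enlarge the rim.

Run:
```python
from h import *
crop('w2',205,165,325,325,5,'w2c')
```

```text
(no output)
```

View pics/w2c.png

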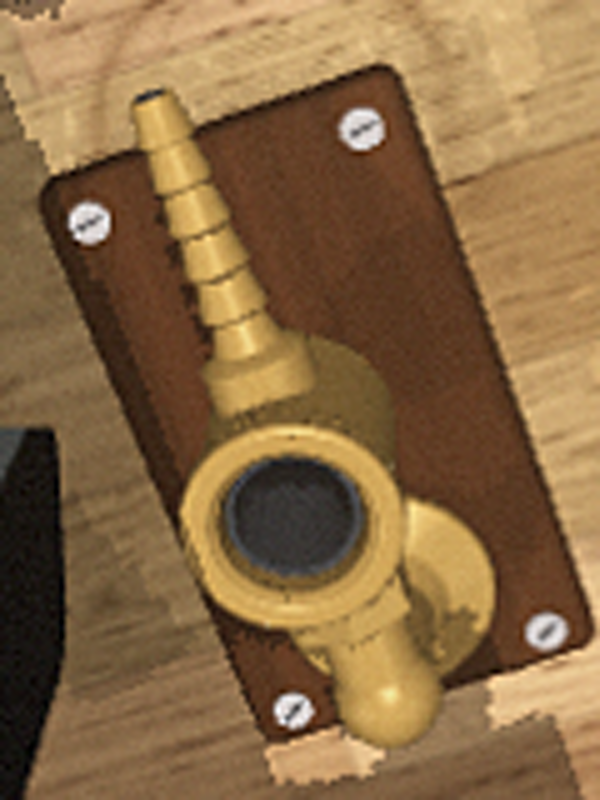

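```bash
cat >> h.py <<'E'
from scipy.optimize import least_squares
def fitcirc(c,ext,z,r,g):
    # ext: left,right,top,bottom in full pixel
    a=np.linspace(0,2*np.pi,180)
    def res(p):
        P=proj(c,np.c_[p[0]+r*np.cos(a),p[1]+r*np.sin(a),np.full(180,z)])
        return np.array([P[:,0].min(),P[:,0].max(),P[:,1].min(),P[:,1].max()])-ext
    s=least_squares(res,g); return s.x,s.fun
E
python3 - <<'E'
from h import *
c=load('w2'); f=lambda p:(205+p[0]/5,165+p[1]/5)
print('rim',fitcirc(c,np.array([205+181/5,205+404/5,165+424/5,165+628/5]),.084,.0195,[.507,.049]))
t=load('top0'); print('toprim',fitcirc(t,np.array([225+149/6,225+258/6,180+197/6,180+312/6]),.084,.0195,[.507,.049]))
s=load('side0'); print('siderim',fitcirc(s,np.array([235+443/6,235+572/6,160+342/6,160+405/6]),.084,.0195,[.507,.049]))
S=np.array([atz(c,f(p),.017)[:2] for p in [(90,222),(361,130),(547,631),(293,711)]])
print(S.mean(0),np.linalg.norm(S-np.roll(S,1,0),axis=1))
d=S[2]-S[1]+S[3]-S[0]; print(np.degrees(np.arctan2(d[1],d[0])))
n=atz(c,f((150,95)),.061); print('noz',n)
E
```

```text
rim (array([0.50922183, 0.05049306]), array([-0.58046828,  0.57867454, -0.30053404,  0.35005432]))
toprim (array([0.50657453, 0.04863947]), array([ 0.03496751, -0.03534776,  0.56713922, -0.56048399]))
siderim (array([0.50863188, 0.05675776]), array([ 0.19180466, -0.1915484 ,  0.44627578, -0.39792351]))
[0.52186173 0.05051196] [0.11786629 0.05738232 0.11742794 0.05801589]
1.0499715633723152
noz [0.43476356 0.04954996 0.061     ]
```

```bash
python3 -m jog '[{"grip":0.4,"x":-28,"y":25,"z":0,"rx":0,"ry":0,"rz":0},{"grip":0.4,"x":-28,"y":25,"z":0,"rx":0,"ry":0,"rz":0},{"grip":0.4,"x":-28,"y":25,"z":0,"rx":0,"ry":0,"rz":0},{"grip":0.4,"x":-28,"y":25,"z":0,"rx":0,"ry":0,"rz":0},{"grip":0.4,"x":-28,"y":25,"z":0,"rx":0,"ry":0,"rz":0},{"grip":0.4,"x":-28,"y":25,"z":0,"rx":0,"ry":0,"rz":0},{"grip":0.4,"x":-25,"y":22,"z":0,"rx":0,"ry":0,"rz":0},{"grip":0.4,"x":0,"y":0,"z":0,"rx":0,"ry":0,"rz":0}]'; python3 -m jog '[{"grip":0.4,"x":0,"y":0,"z":0,"rx":0,"ry":0,"rz":-7},{"grip":0.4,"x":0,"y":0,"z":0,"rx":0,"ry":0,"rz":-7},{"grip":0.4,"x":0,"y":0,"z":0,"rx":0,"ry":0,"rz":-7},{"grip":0.4,"x":0,"y":0,"z":0,"rx":0,"ry":0,"rz":-7},{"grip":0.4,"x":0,"y":0,"z":0,"rx":0,"ry":0,"rz":-7},{"grip":0.4,"x":0,"y":0,"z":0,"rx":0,"ry":0,"rz":0},{"grip":0.4,"x":0,"y":0,"z":0,"rx":0,"ry":0,"rz":0}]'
python3 - <<'E'
from h import *
snap('wrist','w3'); s=get_state(); print(s['time'],s['eef_pos'],s['tcp_rot'],s['qpos'])
E
```

```text
time: 2.42
eef_pos: [0.5465, -0.1512, 0.4047]
tcp_rot: [0.811, 0.586, -0.0, 0.001]
contact_force: [0.1, -0.1, 0.8]
opening: 0.6
time: 3.0
eef_pos: [0.5449, -0.1468, 0.4047]
tcp_rot: [0.597, 0.803, 0.0, -0.0]
contact_force: [-0.1, 0.4, -0.0]
opening: 0.6
3.05 [ 0.54487985 -0.14711328  0.40470695] [ 5.96643542e-01  8.02506359e-01  9.13984728e-05 -1.41136397e-04] [-4.43479822e-01  4.36700777e-02  1.85202328e+00  2.47138842e-04
  1.24614061e+00 -2.30652711e+00]
```

View pics/w3.png

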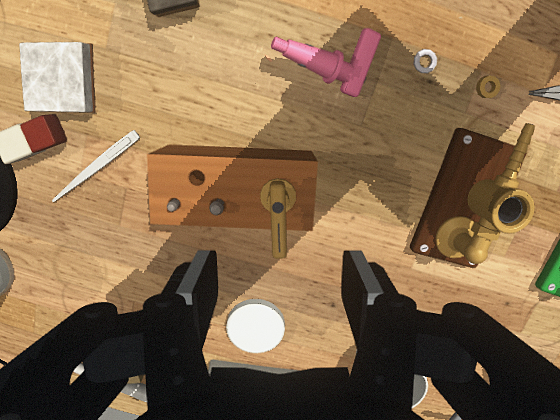

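The plug's lever hub is at (279,207) with its tip at (280,256), almost in line with the tool's y axis. A close crop follows.

Run:
```python
from h import *
crop('w3',240,165,325,265,6,'w3c')
```

```text
(no output)
```

View pics/w3c.png

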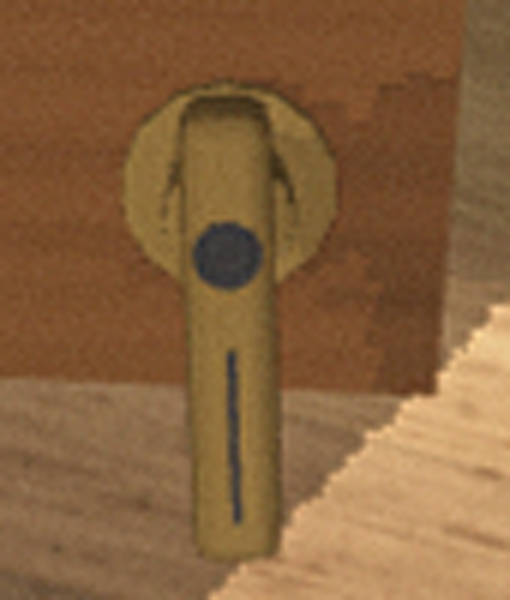

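Run:
```python
from h import *
c=load('w3'); f=lambda p:(240+p[0]/6,165+p[1]/6)
d=atz(c,f((227,256)),.100); e=atz(c,f((238,553)),.100); b=atz(c,f((226,100)),.1)
a=np.arctan2(*(e-b)[1::-1])
print(d,e,b,np.linalg.norm(e-b),np.linalg.norm(e-d),np.degrees(a))
print('collar',fitcirc(c,np.array([240+123/6,240+338/6,165+80/6,165+290/6]),.0685,.0155,[.555,-.145]))
s=get_state(); R=Rn.from_quat(s['tcp_rot']).as_matrix(); print('toolx yaw',np.degrees(np.arctan2(R[1,0],R[0,0])))
print('shift tool mm',1000*R.T@(np.r_[d[:2],0.256]-s['eef_pos']))
```

```text
[ 0.55865924 -0.14372848  0.1       ] [ 0.59759129 -0.13055493  0.1       ] [ 0.5392359 -0.149674   0.1      ] 0.0614075752219498 0.041100444472372176 18.140424283523668
collar (array([ 0.55788209, -0.14355998]), array([-0.45964861,  0.45973709, -0.23889545,  0.2648462 ]))
toolx yaw 106.74022784382738
shift tool mm [ -0.77746591  14.1735934  148.70639422]
```

```bash
python3 -m jog '[{"grip":0.4,"x":0,"y":7,"z":30,"rx":0,"ry":0,"rz":-1},{"grip":0.4,"x":-1,"y":6,"z":35,"rx":0,"ry":0,"rz":0},{"grip":0.4,"x":0,"y":0,"z":30,"rx":0,"ry":0,"rz":0},{"grip":0.4,"x":0,"y":0,"z":15,"rx":0,"ry":0,"rz":0},{"grip":0.4,"x":0,"y":0,"z":0,"rx":0,"ry":0,"rz":0},{"grip":0.4,"x":0,"y":0,"z":0,"rx":0,"ry":0,"rz":0}]'
python3 - <<'E'
from h import *
snap('wrist','w4'); s=get_state(); print(s['time'],s['eef_pos'],s['tcp_rot'])
snap('side','s4'); crop('s4',220,100,350,230,5,'s4c')
E
```

```text
time: 3.55
eef_pos: [0.5574, -0.1452, 0.294]
tcp_rot: [0.59, 0.808, -0.0, -0.001]
contact_force: [1.9, -0.3, -0.5]
opening: 0.601
3.6 [ 0.55795463 -0.14555913  0.29571115] [5.89495265e-01 8.07771574e-01 1.47687394e-04 6.28046275e-04]
```

View pics/w4.png

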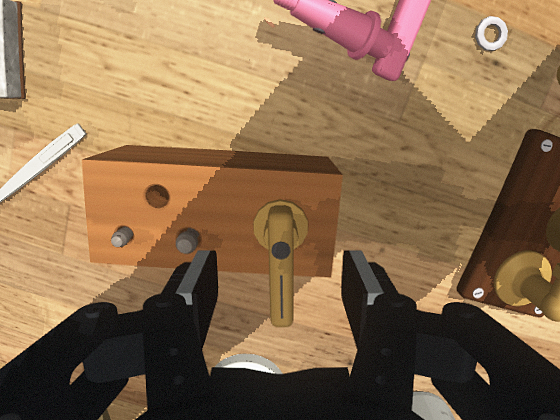

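View pics/s4c.png

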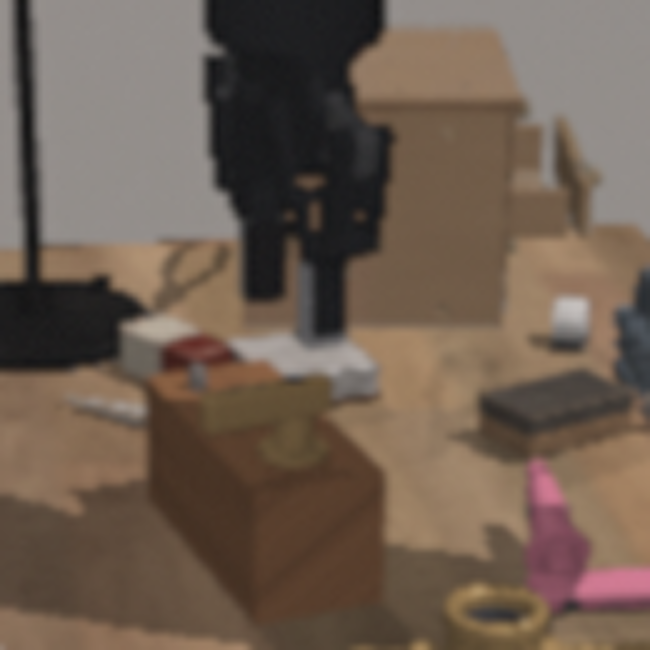

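The hub is at (281,249) and the lever stands vertical between the jaws. I'll compute the remaining shift.

Run:
```python
from h import *
c=load('w4'); d=atz(c,(281.3,249.5),.100); e=atz(c,(283,326),.1); b=atz(c,(281,206),.1)
print(d,np.linalg.norm(e-b),np.degrees(np.arctan2(*(e-b)[1::-1])))
s=get_state(); R=Rn.from_quat(s['tcp_rot']).as_matrix(); print('toolx yaw',np.degrees(np.arctan2(R[1,0],R[0,0])))
print('shift tool mm',1000*R.T@(np.r_[d[:2],0.256]-s['eef_pos']))
```

```text
[ 0.55787567 -0.14383152  0.1       ] 0.06310099655678748 18.713072833492234
toolx yaw 107.76640590012252
shift tool mm [ 2.04922705  0.16386475 40.69732546]
```

```bash
python3 -m jog '[{"grip":0.4,"x":2,"y":0,"z":10,"rx":0,"ry":0,"rz":-0.8},{"grip":0.4,"x":0,"y":0,"z":15,"rx":0,"ry":0,"rz":0},{"grip":0.4,"x":0,"y":0,"z":13,"rx":0,"ry":0,"rz":0},{"grip":0.4,"x":0,"y":0,"z":0,"rx":0,"ry":0,"rz":0},{"grip":0.4,"x":0,"y":0,"z":0,"rx":0,"ry":0,"rz":0}]' 40
python3 - <<'E'
from h import *
snap('side','s5'); crop('s5',240,100,330,220,6,'s5c')
s=get_state(); print(s['time'],s['eef_pos'],s['contact_force'])
E
```

```text
time: 4.07
eef_pos: [0.5566, -0.1437, 0.256]
tcp_rot: [0.584, 0.812, -0.0, -0.001]
contact_force: [0.8, -0.2, 0.4]
opening: 0.603
4.1167 [ 0.55699664 -0.14393575  0.25687764] [ 0.1646685  -0.51678988  0.40596442]
```

View pics/s5c.png

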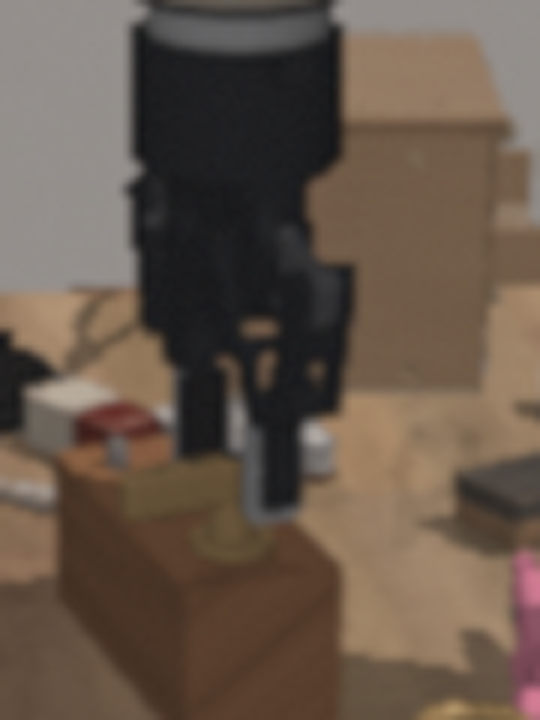

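Run:
```python
from h import *
c=load('s5'); s=get_state(); R=Rn.from_quat(s['tcp_rot']).as_matrix()
for k in (.155,.160,.165,.168,.173):
  for px in (.0255,):
    print(k,[((proj(c,[s['eef_pos']+R@[sg*px,yy,k]])-[240,100])*6)[0].round().tolist() for sg in(1,-1) for yy in (-.011,.011)])
```

```text
0.155 [[290.0, 466.0], [236.0, 476.0], [227.0, 419.0], [173.0, 429.0]]
0.16 [[290.0, 479.0], [236.0, 489.0], [227.0, 432.0], [173.0, 441.0]]
0.165 [[290.0, 491.0], [235.0, 502.0], [227.0, 444.0], [174.0, 454.0]]
0.168 [[290.0, 499.0], [235.0, 510.0], [227.0, 452.0], [174.0, 461.0]]
0.173 [[290.0, 512.0], [235.0, 522.0], [227.0, 464.0], [174.0, 474.0]]
```

The near fingertip sits where a tip 173 mm from the TCP would project. Closing swings it further forward, so I'll raise 3 mm to clear the neck and then close.

```bash
python3 -m jog '[{"grip":0.4,"x":0,"y":0,"z":-3,"rx":0,"ry":0,"rz":0},{"grip":0.7,"x":0,"y":0,"z":0,"rx":0,"ry":0,"rz":0},{"grip":0.8,"x":0,"y":0,"z":0,"rx":0,"ry":0,"rz":0},{"grip":0.85,"x":0,"y":0,"z":0,"rx":0,"ry":0,"rz":0},{"grip":0.9,"x":0,"y":0,"z":0,"rx":0,"ry":0,"rz":0},{"grip":1,"x":0,"y":0,"z":0,"rx":0,"ry":0,"rz":0},{"grip":1,"x":0,"y":0,"z":0,"rx":0,"ry":0,"rz":0},{"grip":1,"x":0,"y":0,"z":0,"rx":0,"ry":0,"rz":0}]' 30
python3 - <<'E'
from h import *
snap('side','s6'); crop('s6',240,100,330,220,6,'s6c'); snap('wrist','w6')
s=get_state(); print(s['time'],s['eef_pos'],s['contact_force'],s['wrist_torque'],s['opening']*85)
E
```

```text
time: 4.78
eef_pos: [0.5572, -0.1441, 0.2605]
tcp_rot: [0.584, 0.812, -0.0, 0.001]
contact_force: [-0.7, 0.0, 3.5]
opening: 0.128
4.8833 [ 0.5571754  -0.14410587  0.26042314] [-0.52146658 -0.56615697  4.03617303] [-0.11762721  0.08257612 -0.0035357 ] 10.785806172195654
```

View pics/s6c.png

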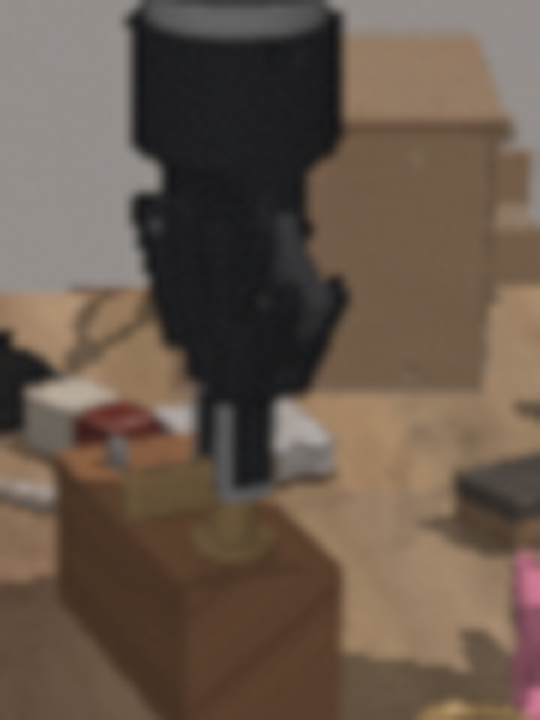

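View pics/w6.png

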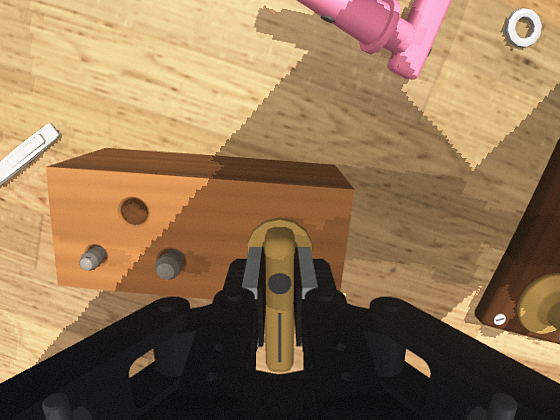

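The lever is gripped (opening 10.8 mm, about the bar's thickness) and the fingertips are above the neck. I'll firm the grip and lift.

```bash
python3 -m jog '[{"grip":1,"x":0,"y":0,"z":0,"rx":0,"ry":0,"rz":0},{"grip":1,"x":0,"y":0,"z":0,"rx":0,"ry":0,"rz":0},{"grip":1,"x":0,"y":0,"z":-5,"rx":0,"ry":0,"rz":0},{"grip":1,"x":0,"y":0,"z":-15,"rx":0,"ry":0,"rz":0},{"grip":1,"x":0,"y":0,"z":-25,"rx":0,"ry":0,"rz":0},{"grip":1,"x":0,"y":0,"z":-25,"rx":0,"ry":0,"rz":0},{"grip":1,"x":0,"y":0,"z":-25,"rx":0,"ry":0,"rz":0},{"grip":1,"x":0,"y":0,"z":-20,"rx":0,"ry":0,"rz":0}]' 80
python3 -m jog '[{"grip":1,"x":0,"y":0,"z":0,"rx":0,"ry":0,"rz":0},{"grip":1,"x":0,"y":0,"z":0,"rx":0,"ry":0,"rz":0}]'
python3 - <<'E'
from h import *
snap('side','s7'); crop('s7',220,50,350,220,4,'s7c'); snap('wrist','w7')
s=get_state(); print(s['time'],s['eef_pos'],s['contact_force'],s['wrist_torque'],s['opening']*85)
E
```

```text
time: 5.55
eef_pos: [0.5565, -0.1435, 0.3748]
tcp_rot: [0.584, 0.812, -0.0, -0.001]
contact_force: [0.7, -0.4, -2.7]
opening: 0.115
time: 5.72
eef_pos: [0.5567, -0.1436, 0.3743]
tcp_rot: [0.584, 0.812, 0.0, -0.0]
contact_force: [0.2, 0.2, -2.9]
opening: 0.11
5.8167 [ 0.55613893 -0.14345836  0.37172231] [-0.74194721 -0.1295412  -3.45811814] [-0.0139017   0.03071667 -0.03226957] 9.849857783226685
```

View pics/s7c.png

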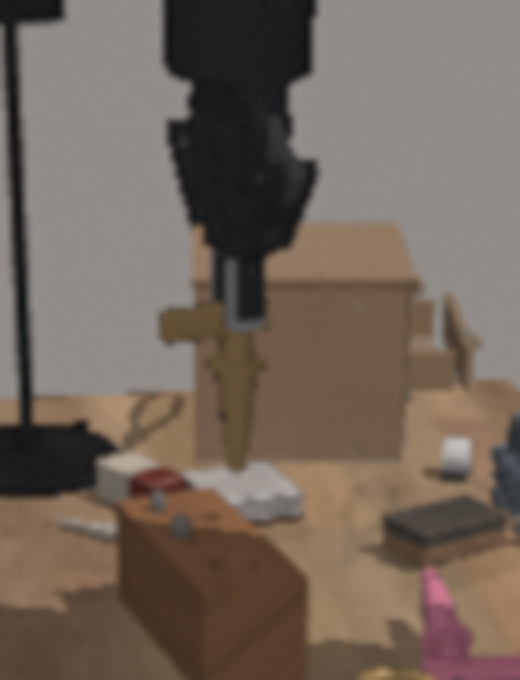

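View pics/w7.png

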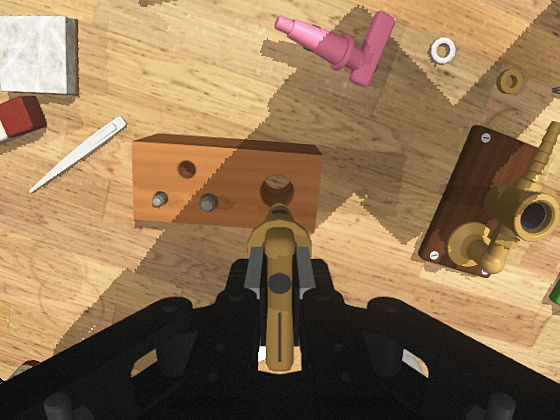

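The plug came out upright and hangs in the grip (Fz about -2.9 N, which is its weight). I'll turn the lever into line with the tap and carry the plug over it, keeping the tail 34 mm above the rim.

```bash
python3 -m jog '[{"grip":1,"x":0,"y":0,"z":0,"rx":0,"ry":0,"rz":5.8},{"grip":1,"x":0,"y":0,"z":0,"rx":0,"ry":0,"rz":5.8},{"grip":1,"x":0,"y":0,"z":0,"rx":0,"ry":0,"rz":5.8},{"grip":1,"x":25,"y":-6,"z":0,"rx":0,"ry":0,"rz":0},{"grip":1,"x":35,"y":-9,"z":0,"rx":0,"ry":0,"rz":0},{"grip":1,"x":35,"y":-9,"z":0,"rx":0,"ry":0,"rz":0},{"grip":1,"x":35,"y":-9,"z":0,"rx":0,"ry":0,"rz":0},{"grip":1,"x":30,"y":-6,"z":0,"rx":0,"ry":0,"rz":0}]'
python3 -m jog '[{"grip":1,"x":25,"y":-5,"z":0,"rx":0,"ry":0,"rz":0},{"grip":1,"x":10,"y":-1,"z":0,"rx":0,"ry":0,"rz":0},{"grip":1,"x":0,"y":0,"z":0,"rx":0,"ry":0,"rz":0},{"grip":1,"x":0,"y":0,"z":0,"rx":0,"ry":0,"rz":0}]'
python3 - <<'E'
from h import *
c=snap('side','s8'); crop('s8',240,130,380,290,4,'s8c'); snap('wrist','w8')
s=get_state(); print(s['time'],s['eef_pos'],s['tcp_rot'],s['contact_force'],s['wrist_torque'],s['opening']*85)
R=Rn.from_quat(s['tcp_rot']).as_matrix(); print(np.degrees(np.arctan2(R[1,0],R[0,0])))
E
```

```text
time: 6.48
eef_pos: [0.5129, 0.0171, 0.3715]
tcp_rot: [0.7, 0.714, -0.002, -0.003]
contact_force: [0.3, 0.8, -3.2]
opening: 0.11
time: 6.82
eef_pos: [0.5076, 0.0502, 0.3731]
tcp_rot: [0.699, 0.715, -0.001, -0.001]
contact_force: [0.8, -0.3, -2.6]
opening: 0.111
6.9167 [0.50806361 0.04924288 0.37384368] [ 7.00045709e-01  7.14097640e-01 -6.63991305e-04 -3.54260154e-04] [-0.19980175 -0.79471114 -3.44141378] [ 0.00153551  0.03394733 -0.01685626] 9.679139769854187
91.1386429909226
```

View pics/s8c.png

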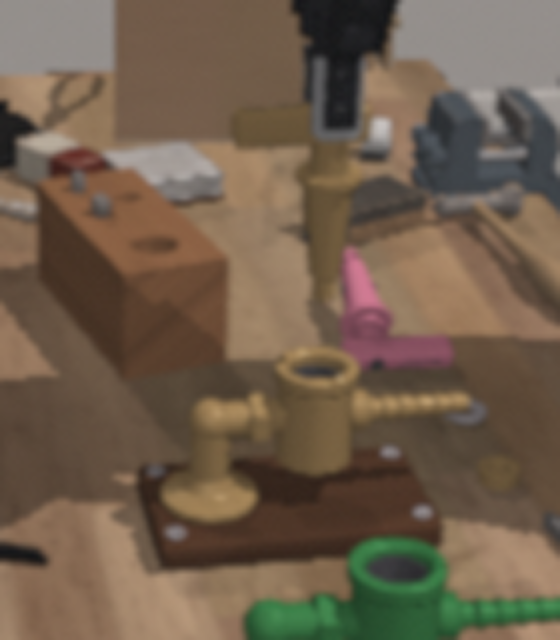

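View pics/w8.png

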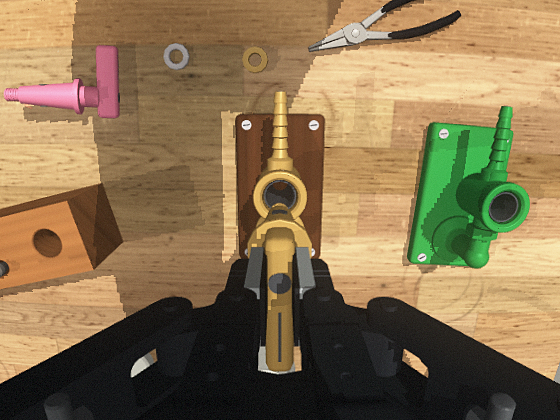

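Run:
```python
from h import *
crop('w8',235,150,325,300,5,'w8c'); crop('s8',290,150,350,240,8,'s8d')
```

View pics/w8c.png

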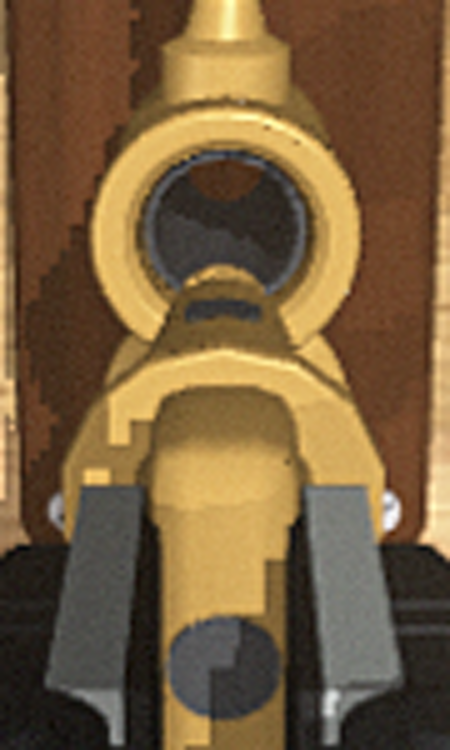

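View pics/s8d.png

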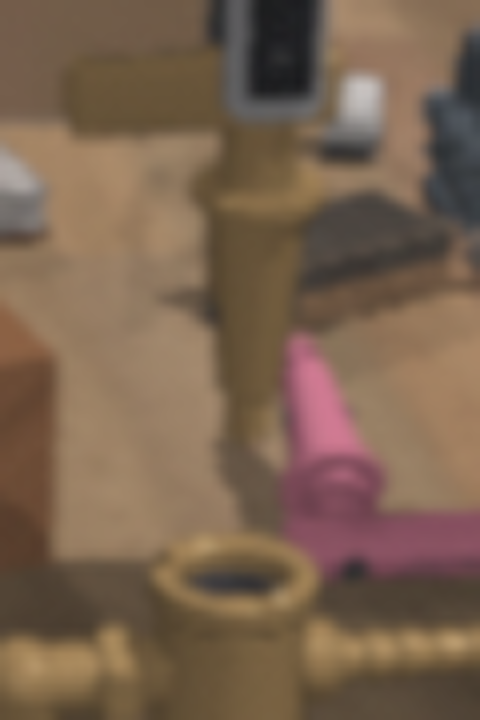

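Run:
```python
from h import *
c=load('w8'); s=get_state()
a=np.linspace(0,2*np.pi,180)
ext=np.array([235+92/5,235+360/5,150+107/5])
def res(p):
    P=proj(c,np.c_[p[0]+.0195*np.cos(a),p[1]+.0195*np.sin(a),np.full(180,.084)])
    return np.array([P[:,0].min(),P[:,0].max(),P[:,1].min()])-ext
r=least_squares(res,[.508,.05]); print('rim',r.x,r.fun)
ins=np.array([235+143/5,235+307/5,150+150/5])
for z in (.078,.081,.084):
  def res2(p):
    P=proj(c,np.c_[p[0]+.011*np.cos(a),p[1]+.011*np.sin(a),np.full(180,z)])
    return np.array([P[:,0].min(),P[:,0].max(),P[:,1].min()])-ins
  r2=least_squares(res2,[.508,.05]); print('sleeve mouth',z,r2.x,r2.fun)
dz=s['eef_pos'][2]-.2604
print('hub',atz(c,(235+224/5,150+668/5),.100+dz))
# collar top/bottom extents l,r,top at z=.064+dz+.0045
ext3=np.array([235+65/5,235+385/5,150+350/5])
def res3(p):
    P=proj(c,np.c_[p[0]+.0155*np.cos(a),p[1]+.0155*np.sin(a),np.full(180,p[2])])
    return np.array([P[:,0].min(),P[:,0].max(),P[:,1].min()])-ext3
r3=least_squares(res3,[.508,.05,.18],x_scale=[.01,.01,.01]); print('collar',r3.x,r3.fun,'expect z',.0685+dz)
print('tip front', atz(c,(235+225/5,150+263/5),.006+dz))
sd=load('s8')
for X in ([.508,.0495,.084],[.508,.0505,.064+dz],[.508,.0505,.006+dz],[.508,.0505,.018+dz]): print(((proj(sd,[X])-[290,150])*8).round(0))
print(fitcirc(sd,np.array([290+151/8,290+325/8,150+535/8,150+625/8]),.084,.0195,[.508,.05]))
```

```text
rim [0.50974431 0.05029785] [-0.45708606  0.45711726  0.01789252]
sleeve mouth 0.078 [0.50871025 0.05014049] [ 1.33251922 -1.33203187 -0.02909922]
sleeve mouth 0.081 [0.50805074 0.05012334] [ 1.1611846  -1.16075499 -0.02565044]
sleeve mouth 0.084 [0.5073913  0.05010619] [ 0.98591083 -0.98554178 -0.02203302]
hub [0.50830152 0.04990553 0.21344368]
collar [0.51126122 0.05008606 0.17440202] [ 0.00000000e+00  0.00000000e+00 -1.13686838e-13] expect z 0.18194367712168952
tip front [0.50288709 0.04997303 0.11944368]
[[233. 563.]]
[[250. 191.]]
[[240. 427.]]
[[242. 379.]]
(array([0.50855827, 0.05786058]), array([ 0.30544401, -0.30507084,  0.82975704, -0.7439154 ]))
```

Both the wrist and side views put the plug 1–2 mm short in +x relative to the bore, and aligned in y. I'll shift +1.3 mm and lower to about 20 mm above the rim.

```bash
python3 -m jog '[{"grip":1,"x":0,"y":1.3,"z":10,"rx":0,"ry":0,"rz":0},{"grip":1,"x":0,"y":0,"z":15,"rx":0,"ry":0,"rz":0},{"grip":1,"x":0,"y":0,"z":0,"rx":0,"ry":0,"rz":0},{"grip":1,"x":0,"y":0,"z":10,"rx":0,"ry":0,"rz":0},{"grip":1,"x":0,"y":0,"z":10,"rx":0,"ry":0,"rz":0},{"grip":1,"x":0,"y":0,"z":0,"rx":0,"ry":0,"rz":0}]'
python3 - <<'E'
from h import *
c=snap('side','s9'); crop('s9',290,150,370,250,7,'s9c')
E
```

```text
time: 7.42
eef_pos: [0.5085, 0.0499, 0.3271]
tcp_rot: [0.7, 0.714, -0.001, -0.002]
contact_force: [-1.6, -1.0, -3.9]
opening: 0.109
```

View pics/s9c.png

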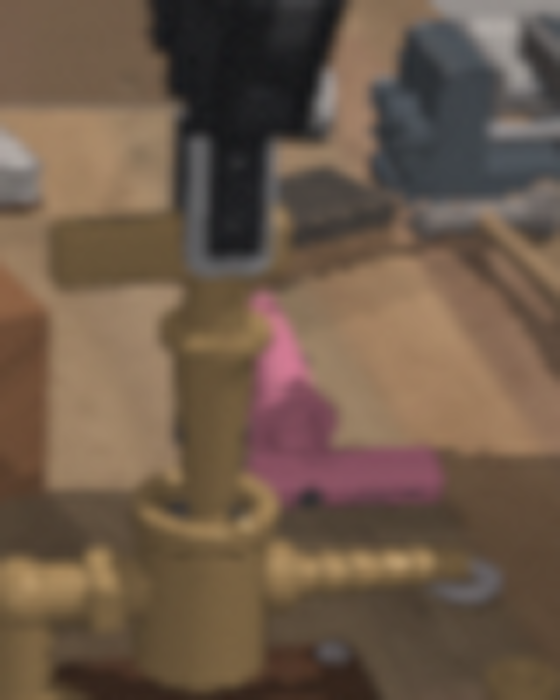

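The tail has entered the bore. I'll keep going down and watch the force.

```bash
python3 -m jog '[{"grip":1,"x":0,"y":0.7,"z":8,"rx":0,"ry":0,"rz":0},{"grip":1,"x":0,"y":0,"z":8,"rx":0,"ry":0,"rz":0},{"grip":1,"x":0,"y":0,"z":6,"rx":0,"ry":0,"rz":0},{"grip":1,"x":0,"y":0,"z":4,"rx":0,"ry":0,"rz":0},{"grip":1,"x":0,"y":0,"z":0,"rx":0,"ry":0,"rz":0},{"grip":1,"x":0,"y":0,"z":0,"rx":0,"ry":0,"rz":0}]'
python3 -m jog '[{"grip":1,"x":0,"y":0,"z":2,"rx":0,"ry":0,"rz":0},{"grip":1,"x":0,"y":0,"z":1,"rx":0,"ry":0,"rz":0},{"grip":1,"x":0,"y":0,"z":0,"rx":0,"ry":0,"rz":0},{"grip":1,"x":0,"y":0,"z":0,"rx":0,"ry":0,"rz":0}]'
python3 - <<'E'
from h import *
c=snap('side','s10'); crop('s10',290,150,370,250,7,'s10c'); s=get_state(); print(s['eef_pos'],s['contact_force'],s['wrist_torque'])
E
```

```text
time: 7.97
eef_pos: [0.5098, 0.0502, 0.3034]
tcp_rot: [0.7, 0.714, -0.0, -0.0]
contact_force: [0.7, 0.2, -3.5]
opening: 0.109
time: 8.3
eef_pos: [0.5099, 0.0502, 0.3009]
tcp_rot: [0.7, 0.714, 0.0, 0.0]
contact_force: [0.0, 0.9, -3.3]
opening: 0.115
[0.50990383 0.05017262 0.30090679] [-0.36403614 -1.09329191 -3.17926842] [-0.0235611   0.0312778  -0.01817628]
```

View pics/s10c.png

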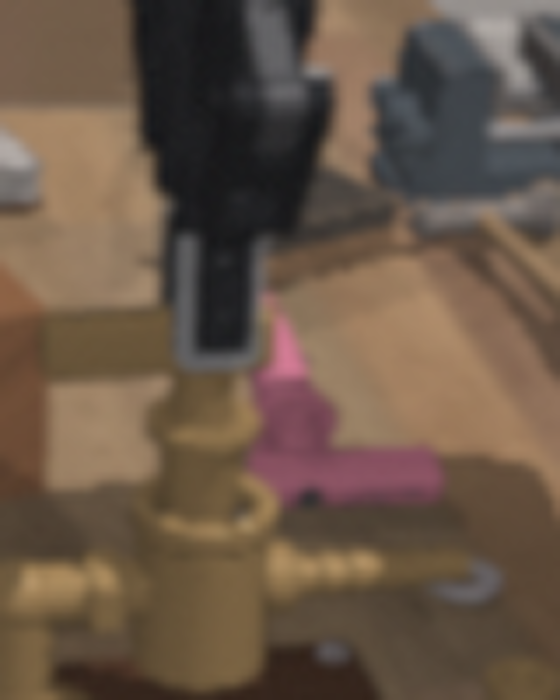

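Run:
```python
from h import *
snap('wrist','w10'); crop('w10',225,190,335,330,5,'w10c')
```

```text
(no output)
```

View pics/w10c.png

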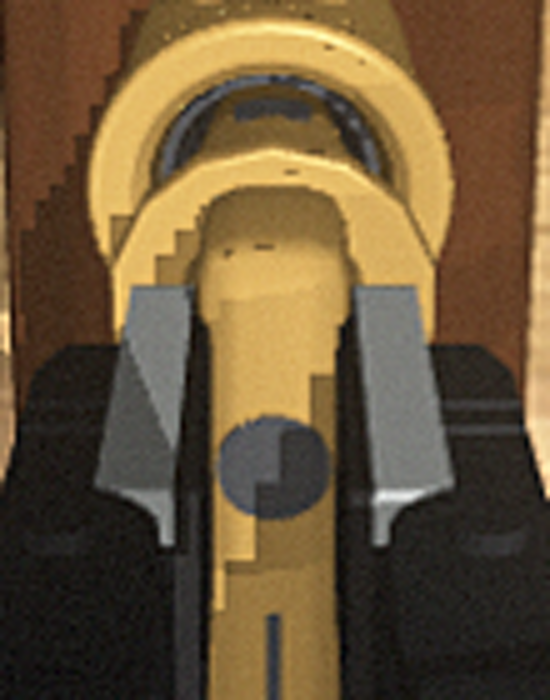

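Run:
```python
from h import *
c=load('w10'); s=get_state(); dz=s['eef_pos'][2]-.2604
a=np.linspace(0,2*np.pi,360)
def fit(e,z,r):
    ext=np.array([225+e[0]/5,225+e[1]/5,190+e[2]/5])
    def res(p):
        P=proj(c,np.c_[p[0]+r*np.cos(a),p[1]+r*np.sin(a),np.full(360,z)]); return np.array([P[:,0].min(),P[:,0].max(),P[:,1].min()])-ext
    q=least_squares(res,[.508,.05]); return q.x.round(5),q.fun.round(2)
print('rim',fit((88,452,18),.084,.0195)); print('mouth',[fit((157,387,75),z,.011) for z in(.077,.080,.083)])
print('collar',fit((113,437,148),.0685+dz,.0155)); print('hub',atz(c,(225+274/5,190+467/5),.1+dz),'originz',.064+dz)
```

```text
rim (array([0.50956, 0.05016]), array([-0.62,  0.62,  0.04]))
mouth [(array([0.50914, 0.05037]), array([ 2.79, -2.79, -0.09])), (array([0.50826, 0.05035]), array([ 2.47, -2.47, -0.08])), (array([0.50738, 0.05033]), array([ 2.15, -2.15, -0.07]))]
collar (array([0.51114, 0.05068]), array([-1.01,  1.01,  0.06]))
hub [0.51079602 0.05055043 0.14053993] originz 0.10453992837548653
```

The side and wrist views both say the plug is now about 1.3 mm too far in +x. I'll correct that and lower in small steps to feel first bearing.

```bash
python3 -m jog '[{"grip":1,"x":-0.3,"y":-1.3,"z":0,"rx":0,"ry":0,"rz":0},{"grip":1,"x":0,"y":0,"z":3,"rx":0,"ry":0,"rz":0},{"grip":1,"x":0,"y":0,"z":2,"rx":0,"ry":0,"rz":0},{"grip":1,"x":0,"y":0,"z":0,"rx":0,"ry":0,"rz":0},{"grip":1,"x":0,"y":0,"z":0,"rx":0,"ry":0,"rz":0}]'
python3 -m jog '[{"grip":1,"x":0,"y":0,"z":1,"rx":0,"ry":0,"rz":0},{"grip":1,"x":0,"y":0,"z":1,"rx":0,"ry":0,"rz":0},{"grip":1,"x":0,"y":0,"z":0,"rx":0,"ry":0,"rz":0},{"grip":1,"x":0,"y":0,"z":0,"rx":0,"ry":0,"rz":0}]'
```

```text
time: 8.82
eef_pos: [0.5084, 0.0499, 0.2954]
tcp_rot: [0.7, 0.714, -0.0, -0.0]
contact_force: [-0.2, 0.5, -3.4]
opening: 0.115
time: 9.15
eef_pos: [0.5085, 0.0499, 0.2936]
tcp_rot: [0.7, 0.714, -0.0, -0.0]
contact_force: [-0.4, 0.3, -3.5]
opening: 0.113
```

```bash
for i in 1; do python3 -m jog '[{"grip":1,"x":0,"y":0,"z":1,"rx":0,"ry":0,"rz":0},{"grip":1,"x":0,"y":0,"z":0,"rx":0,"ry":0,"rz":0},{"grip":1,"x":0,"y":0,"z":0,"rx":0,"ry":0,"rz":0}]'; python3 -m jog '[{"grip":1,"x":0,"y":0,"z":1,"rx":0,"ry":0,"rz":0},{"grip":1,"x":0,"y":0,"z":0,"rx":0,"ry":0,"rz":0},{"grip":1,"x":0,"y":0,"z":0,"rx":0,"ry":0,"rz":0}]';  done
```

```text
time: 9.4
eef_pos: [0.5085, 0.0499, 0.2927]
tcp_rot: [0.7, 0.714, -0.0, -0.0]
contact_force: [0.1, 0.4, -3.1]
opening: 0.111
time: 9.65
eef_pos: [0.5085, 0.0498, 0.2916]
tcp_rot: [0.7, 0.714, -0.0, -0.0]
contact_force: [-0.1, -1.8, -4.2]
opening: 0.114
```

```bash
python3 -m jog '[{"grip":1,"x":0,"y":0,"z":0,"rx":0,"ry":0,"rz":0},{"grip":1,"x":0,"y":0,"z":0,"rx":0,"ry":0,"rz":0}]'; python3 -m jog '[{"grip":1,"x":0,"y":0,"z":1,"rx":0,"ry":0,"rz":0},{"grip":1,"x":0,"y":0,"z":0,"rx":0,"ry":0,"rz":0},{"grip":1,"x":0,"y":0,"z":0,"rx":0,"ry":0,"rz":0}]'; python3 -c "
from h import *
s=get_state();print(s['contact_force'],s['wrist_torque'])"
```

```text
time: 9.82
eef_pos: [0.5086, 0.0498, 0.2918]
tcp_rot: [0.7, 0.714, 0.0, 0.0]
contact_force: [-0.6, 0.1, -2.6]
opening: 0.115
time: 10.07
eef_pos: [0.5085, 0.0499, 0.2906]
tcp_rot: [0.7, 0.714, -0.0, -0.0]
contact_force: [0.1, 0.8, -3.0]
opening: 0.112
[ 0.05396438  0.79133225 -2.95334458] [-0.02245392  0.04434211  0.0357972 ]
```

```bash
python3 -m jog '[{"grip":1,"x":0,"y":0,"z":1,"rx":0,"ry":0,"rz":0},{"grip":1,"x":0,"y":0,"z":0,"rx":0,"ry":0,"rz":0},{"grip":1,"x":0,"y":0,"z":0,"rx":0,"ry":0,"rz":0}]'; python3 -m jog '[{"grip":1,"x":0,"y":0,"z":0.7,"rx":0,"ry":0,"rz":0},{"grip":1,"x":0,"y":0,"z":0,"rx":0,"ry":0,"rz":0},{"grip":1,"x":0,"y":0,"z":0,"rx":0,"ry":0,"rz":0}]'; python3 -c "
from h import *
s=get_state();print(s['contact_force'],s['wrist_torque'])"
```

```text
time: 10.32
eef_pos: [0.5085, 0.0499, 0.2896]
tcp_rot: [0.7, 0.714, -0.0, -0.0]
contact_force: [0.7, -0.1, -2.7]
opening: 0.115
time: 10.57
eef_pos: [0.5085, 0.0498, 0.289]
tcp_rot: [0.7, 0.714, -0.0, -0.0]
contact_force: [0.3, -0.6, -3.4]
opening: 0.113
[ 0.26882564 -0.56279186 -3.4238362 ] [0.00835062 0.01981919 0.07128082]
```

```bash
python3 -m jog '[{"grip":1,"x":0,"y":0,"z":0.7,"rx":0,"ry":0,"rz":0},{"grip":1,"x":0,"y":0,"z":0,"rx":0,"ry":0,"rz":0},{"grip":1,"x":0,"y":0,"z":0,"rx":0,"ry":0,"rz":0}]'; python3 -m jog '[{"grip":1,"x":0,"y":0,"z":0.7,"rx":0,"ry":0,"rz":0},{"grip":1,"x":0,"y":0,"z":0,"rx":0,"ry":0,"rz":0},{"grip":1,"x":0,"y":0,"z":0,"rx":0,"ry":0,"rz":0}]'; python3 -c "
from h import *
s=get_state();print(s['contact_force'],s['wrist_torque'])"
```

```text
time: 10.82
eef_pos: [0.5085, 0.0499, 0.2883]
tcp_rot: [0.7, 0.714, -0.0, -0.0]
contact_force: [0.6, -0.1, -3.1]
opening: 0.111
time: 11.07
eef_pos: [0.5085, 0.0499, 0.2876]
tcp_rot: [0.7, 0.714, -0.0, -0.0]
contact_force: [0.5, 0.5, -2.4]
opening: 0.113
[ 0.54615144  0.461882   -2.42539392] [ 0.02983012 -0.01012301  0.00899435]
```

```bash
python3 -m jog '[{"grip":1,"x":0,"y":0,"z":0.7,"rx":0,"ry":0,"rz":0},{"grip":1,"x":0,"y":0,"z":0,"rx":0,"ry":0,"rz":0},{"grip":1,"x":0,"y":0,"z":0,"rx":0,"ry":0,"rz":0}]'; python3 -m jog '[{"grip":1,"x":0,"y":0,"z":0.5,"rx":0,"ry":0,"rz":0},{"grip":1,"x":0,"y":0,"z":0,"rx":0,"ry":0,"rz":0},{"grip":1,"x":0,"y":0,"z":0,"rx":0,"ry":0,"rz":0}]'; python3 -c "
from h import *
s=get_state();print(s['contact_force'],s['wrist_torque'])"
```

```text
time: 11.32
eef_pos: [0.5085, 0.0499, 0.2869]
tcp_rot: [0.7, 0.714, -0.0, -0.0]
contact_force: [0.7, 0.3, -3.4]
opening: 0.11
time: 11.57
eef_pos: [0.5086, 0.0499, 0.2865]
tcp_rot: [0.7, 0.714, 0.0, -0.0]
contact_force: [0.3, 0.7, -2.0]
opening: 0.116
[ 0.32639997  0.71491563 -2.04478502] [-0.04894958  0.05987141  0.01041937]
```

```bash
python3 -m jog '[{"grip":1,"x":0,"y":0,"z":0.5,"rx":0,"ry":0,"rz":0},{"grip":1,"x":0,"y":0,"z":0,"rx":0,"ry":0,"rz":0},{"grip":1,"x":0,"y":0,"z":0,"rx":0,"ry":0,"rz":0}]'; python3 -c "
from h import *
s=get_state();print(s['contact_force'],s['wrist_torque'])
c=snap('side','s11'); crop('s11',290,150,370,250,7,'s11c')
c=snap('wrist','w11'); crop('w11',225,190,335,330,5,'w11c')
s=get_state();print(s['contact_force'],s['wrist_torque'])"
```

```text
time: 11.82
eef_pos: [0.5086, 0.0499, 0.2862]
tcp_rot: [0.7, 0.714, 0.0, 0.0]
contact_force: [-0.2, -0.1, -0.1]
opening: 0.113
[-0.20775091 -0.09565195 -0.0812632 ] [0.02015494 0.23282603 0.05298247]
[-1.53549303 -0.29916513 -1.31804033] [ 0.0927646   0.29706114 -0.04366725]
```

View pics/s11c.png

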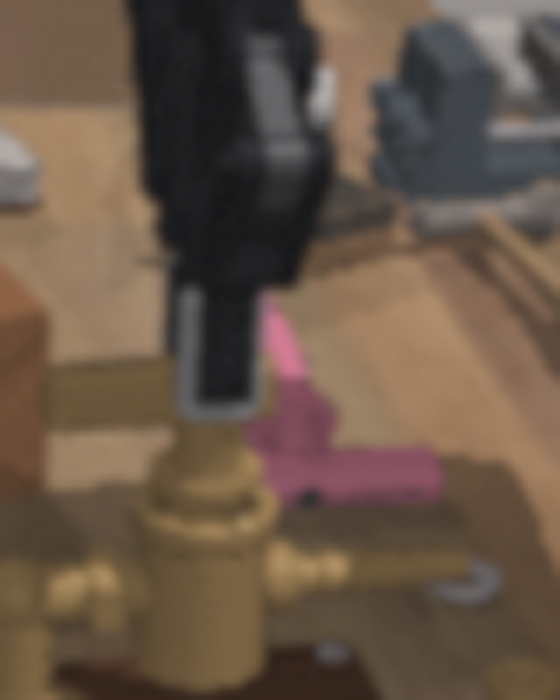

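View pics/w11c.png

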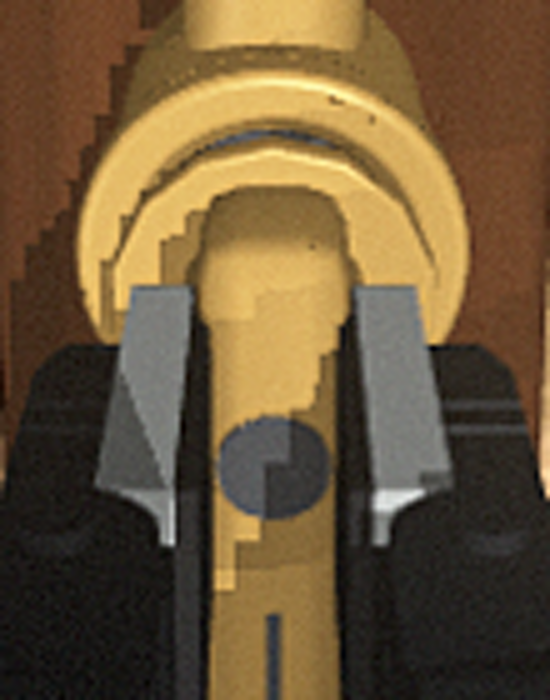

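First bearing felt: Fz rises from -3 N and τy is about +0.25 N m, meaning the sleeve pushes the plug in -x. I'll ease 0.5 mm in -x and average some readings.

```bash
cat > avg.py <<'E'
from h import *
F=[];T=[]
for i in range(5):
    read_camera('side'); s=get_state(); F.append(s['contact_force']); T.append(s['wrist_torque'])
R=Rn.from_quat(s['tcp_rot']).as_matrix()
print('t %.2f'%s['time'],'pos',s['eef_pos'].round(4),'F',np.mean(F,0).round(2),'T',np.mean(T,0).round(3),'yaw %.1f'%np.degrees(np.arctan2(R[1,0],R[0,0])),'Ftool',(R.T@np.mean(F,0)).round(2))
E
python3 -m jog '[{"grip":1,"x":0,"y":-0.5,"z":0,"rx":0,"ry":0,"rz":0},{"grip":1,"x":0,"y":0,"z":0,"rx":0,"ry":0,"rz":0},{"grip":1,"x":0,"y":0,"z":0,"rx":0,"ry":0,"rz":0}]'; python3 avg.py
```

```text
time: 12.17
eef_pos: [0.5082, 0.0498, 0.2861]
tcp_rot: [0.7, 0.714, 0.0, 0.0]
contact_force: [0.6, 0.4, -0.1]
opening: 0.111
t 12.42 pos [0.5082 0.0498 0.2862] F [ 0.45  0.6  -1.06] T [ 0.114 -0.088 -0.011] yaw 91.2 Ftool [0.59 0.47 1.06]
```

```bash
python3 -m jog '[{"grip":1,"x":0.2,"y":0.15,"z":0.4,"rx":0,"ry":0,"rz":0},{"grip":1,"x":0,"y":0,"z":0,"rx":0,"ry":0,"rz":0},{"grip":1,"x":0,"y":0,"z":0,"rx":0,"ry":0,"rz":0}]' 100; python3 avg.py
```

```text
time: 12.67
eef_pos: [0.5084, 0.05, 0.2859]
tcp_rot: [0.7, 0.714, 0.0, 0.0]
contact_force: [-0.0, -1.2, 1.7]
opening: 0.105
t 12.92 pos [0.5084 0.05   0.2859] F [-0.01 -0.58  2.2 ] T [-0.084  0.039  0.011] yaw 91.2 Ftool [-0.58 -0.02 -2.2 ]
```

```bash
python3 -m jog '[{"grip":1,"x":-0.1,"y":0,"z":0.4,"rx":0,"ry":0,"rz":0},{"grip":1,"x":0,"y":0,"z":0,"rx":0,"ry":0,"rz":0},{"grip":1,"x":0,"y":0,"z":0,"rx":0,"ry":0,"rz":0}]' 100; python3 avg.py
```

```text
time: 13.17
eef_pos: [0.5084, 0.0499, 0.2856]
tcp_rot: [0.7, 0.714, 0.0, 0.0]
contact_force: [0.0, -1.2, 4.8]
opening: 0.104
t 13.42 pos [0.5084 0.0499 0.2856] F [-0.8  -0.56  5.23] T [-0.095  0.155  0.002] yaw 91.2 Ftool [-0.55 -0.81 -5.23]
```

```bash
python3 -m jog '[{"grip":1,"x":-0.1,"y":-0.1,"z":0.5,"rx":0,"ry":0,"rz":0},{"grip":1,"x":0,"y":0,"z":0,"rx":0,"ry":0,"rz":0},{"grip":1,"x":0,"y":0,"z":0,"rx":0,"ry":0,"rz":0}]' 100; python3 avg.py
```

```text
time: 13.67
eef_pos: [0.5084, 0.0499, 0.2854]
tcp_rot: [0.7, 0.714, 0.0, 0.0]
contact_force: [-0.9, -0.4, 6.0]
opening: 0.104
t 13.92 pos [0.5084 0.0499 0.2853] F [-1.    0.11  6.27] T [-0.027  0.203 -0.004] yaw 91.2 Ftool [ 0.13 -0.99 -6.27]
```

```bash
python3 -m jog '[{"grip":1,"x":0,"y":-0.15,"z":0.4,"rx":0,"ry":0,"rz":0},{"grip":1,"x":0,"y":0,"z":0,"rx":0,"ry":0,"rz":0},{"grip":1,"x":0,"y":0,"z":0,"rx":0,"ry":0,"rz":0}]' 100; python3 avg.py
```

```text
time: 14.17
eef_pos: [0.5084, 0.0499, 0.2853]
tcp_rot: [0.7, 0.714, 0.0, 0.0]
contact_force: [-1.9, -0.8, 7.1]
opening: 0.104
t 14.42 pos [0.5083 0.0499 0.2853] F [-1.6  -0.85  7.67] T [-0.029  0.281 -0.042] yaw 91.2 Ftool [-0.82 -1.61 -7.68]
```

Seated with about 10.5 N including weight, and the lateral force is small. I'll trim the lateral offset and start turning in small steps, reading the force after each one.

```bash
python3 -m jog '[{"grip":1,"x":0,"y":-0.2,"z":0.2,"rx":0,"ry":0,"rz":0},{"grip":1,"x":0,"y":0,"z":0,"rx":0,"ry":0,"rz":0}]' 120; python3 avg.py; python3 -m jog '[{"grip":1,"x":0,"y":0,"z":0,"rx":0,"ry":0,"rz":3},{"grip":1,"x":0,"y":0,"z":0.1,"rx":0,"ry":0,"rz":3}]'; python3 avg.py
```

```text
time: 14.58
eef_pos: [0.5082, 0.0499, 0.2851]
tcp_rot: [0.7, 0.714, 0.001, 0.001]
contact_force: [-0.3, 0.7, 7.4]
opening: 0.1
t 14.83 pos [0.5082 0.0498 0.2851] F [-0.68 -0.48  7.05] T [-0.017  0.174  0.009] yaw 91.2 Ftool [-0.47 -0.67 -7.05]
time: 15.0
eef_pos: [0.5081, 0.0499, 0.2847]
tcp_rot: [0.737, 0.676, 0.001, 0.001]
contact_force: [-0.6, -0.4, 5.0]
opening: 0.097
t 15.25 pos [0.5081 0.0499 0.2847] F [-0.28 -0.03  5.51] T [-0.025  0.054 -0.026] yaw 85.2 Ftool [-0.05 -0.27 -5.51]
```

```bash
python3 -m jog '[{"grip":1,"x":0,"y":0,"z":0.4,"rx":0,"ry":0,"rz":0},{"grip":1,"x":0,"y":0,"z":0.3,"rx":0,"ry":0,"rz":3},{"grip":1,"x":0,"y":0,"z":0.2,"rx":0,"ry":0,"rz":3}]' 120; python3 avg.py
```

```text
time: 15.5
eef_pos: [0.5083, 0.0499, 0.2843]
tcp_rot: [0.771, 0.637, 0.001, 0.001]
contact_force: [-1.4, -0.2, 8.6]
opening: 0.097
t 15.75 pos [0.5083 0.0499 0.2843] F [-1.38  0.3   8.19] T [ 0.01   0.266 -0.021] yaw 79.2 Ftool [ 0.04 -1.4  -8.19]
```

```bash
python3 -m jog '[{"grip":1,"x":0,"y":-0.2,"z":0.2,"rx":0,"ry":0,"rz":4},{"grip":1,"x":0,"y":0,"z":0.2,"rx":0,"ry":0,"rz":4}]' 120; python3 avg.py
```

```text
time: 15.92
eef_pos: [0.5081, 0.05, 0.284]
tcp_rot: [0.814, 0.581, 0.001, 0.001]
contact_force: [-1.3, 0.1, 8.3]
opening: 0.096
t 16.17 pos [0.5081 0.0499 0.284 ] F [-1.29 -0.33  8.11] T [-0.004  0.206 -0.052] yaw 71.2 Ftool [-0.72 -1.1  -8.11]
```

```bash
python3 -m jog '[{"grip":1,"x":-0.1,"y":-0.2,"z":0.25,"rx":0,"ry":0,"rz":4},{"grip":1,"x":0,"y":0,"z":0.2,"rx":0,"ry":0,"rz":4}]' 120; python3 avg.py; python3 -m jog '[{"grip":1,"x":0,"y":-0.1,"z":0.2,"rx":0,"ry":0,"rz":4},{"grip":1,"x":0,"y":0,"z":0.2,"rx":0,"ry":0,"rz":4}]' 120; python3 avg.py
```

```text
time: 16.33
eef_pos: [0.5081, 0.05, 0.2838]
tcp_rot: [0.852, 0.523, 0.001, 0.001]
contact_force: [-1.0, 0.1, 9.4]
opening: 0.1
t 16.58 pos [0.508  0.0499 0.2837] F [-0.47  0.28  8.78] T [ 0.027  0.166 -0.034] yaw 63.2 Ftool [ 0.05 -0.53 -8.78]
time: 16.75
eef_pos: [0.508, 0.0501, 0.2835]
tcp_rot: [0.887, 0.463, 0.001, 0.001]
contact_force: [-0.7, 1.1, 9.9]
opening: 0.099
t 17.00 pos [0.508  0.05   0.2835] F [-0.75  0.13  9.12] T [ 0.047  0.196 -0.038] yaw 55.2 Ftool [-0.3  -0.67 -9.12]
```

```bash
python3 -m jog '[{"grip":1,"x":0,"y":-0.1,"z":0.18,"rx":0,"ry":0,"rz":4},{"grip":1,"x":0,"y":0,"z":0.15,"rx":0,"ry":0,"rz":4}]' 120; python3 avg.py; python3 -m jog '[{"grip":1,"x":0,"y":0,"z":0.15,"rx":0,"ry":0,"rz":4},{"grip":1,"x":0,"y":0,"z":0.15,"rx":0,"ry":0,"rz":4}]' 120; python3 avg.py
python3 - <<'E'
from h import *
snap('wrist','w12')
E
```

```text
time: 17.17
eef_pos: [0.508, 0.0501, 0.2833]
tcp_rot: [0.917, 0.4, 0.001, 0.001]
contact_force: [-1.2, 1.8, 9.3]
opening: 0.097
t 17.42 pos [0.508  0.0501 0.2833] F [-1.29  0.25  9.69] T [0.075 0.194 0.015] yaw 47.2 Ftool [-0.67 -1.1  -9.69]
time: 17.58
eef_pos: [0.5081, 0.0502, 0.2832]
tcp_rot: [0.942, 0.335, 0.002, 0.001]
contact_force: [-1.6, 0.7, 11.5]
opening: 0.098
t 17.83 pos [0.5081 0.0501 0.2831] F [-1.08  0.23 10.22] T [ 0.063  0.234 -0.037] yaw 39.2 Ftool [ -0.66  -0.84 -10.22]
```

View pics/w12.png

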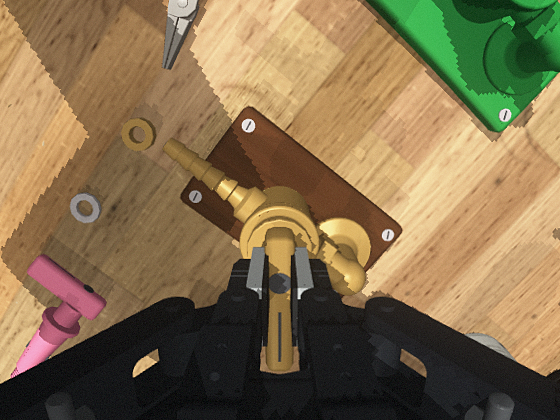

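The lever turns with the jaws (hub (279,283), still along the pads) and the nozzle now lies at about 50° to it in the picture. Push is about 13 N, so I'll feed down a little less.

```bash
python3 -m jog '[{"grip":1,"x":-0.1,"y":-0.1,"z":0.08,"rx":0,"ry":0,"rz":4},{"grip":1,"x":0,"y":0,"z":0.08,"rx":0,"ry":0,"rz":4}]' 120; python3 avg.py; python3 -m jog '[{"grip":1,"x":0,"y":0,"z":0.12,"rx":0,"ry":0,"rz":4},{"grip":1,"x":0,"y":0,"z":0.12,"rx":0,"ry":0,"rz":4}]' 120; python3 avg.py
```

```text
time: 18.05
eef_pos: [0.508, 0.0502, 0.2831]
tcp_rot: [0.963, 0.269, 0.002, 0.001]
contact_force: [-0.3, 0.7, 10.0]
opening: 0.097
t 18.30 pos [0.508  0.0501 0.283 ] F [-0.39  0.33 10.02] T [0.102 0.163 0.003] yaw 31.2 Ftool [ -0.13  -0.47 -10.02]
time: 18.47
eef_pos: [0.5081, 0.0502, 0.283]
tcp_rot: [0.98, 0.201, 0.002, 0.001]
contact_force: [-0.7, 1.1, 11.0]
opening: 0.102
t 18.72 pos [0.5081 0.0501 0.2829] F [-1.1   0.67 10.62] T [0.098 0.178 0.083] yaw 23.2 Ftool [ -0.7   -1.03 -10.63]
```

```bash
python3 -m jog '[{"grip":1,"x":0,"y":-0.1,"z":0.04,"rx":0,"ry":0,"rz":4},{"grip":1,"x":0,"y":0,"z":0.05,"rx":0,"ry":0,"rz":4}]' 120; python3 avg.py; python3 -m jog '[{"grip":1,"x":0,"y":0,"z":0.05,"rx":0,"ry":0,"rz":4},{"grip":1,"x":0,"y":0,"z":0.05,"rx":0,"ry":0,"rz":4}]' 120; python3 avg.py
```

```text
time: 18.88
eef_pos: [0.508, 0.0503, 0.2828]
tcp_rot: [0.991, 0.132, 0.002, 0.001]
contact_force: [-0.7, 0.0, 10.8]
opening: 0.097
t 19.13 pos [0.5081 0.0501 0.2828] F [-0.81  0.47 10.15] T [0.041 0.124 0.025] yaw 15.2 Ftool [ -0.62  -0.66 -10.15]
time: 19.3
eef_pos: [0.5081, 0.0502, 0.2828]
tcp_rot: [0.998, 0.063, 0.002, 0.0]
contact_force: [-0.6, 1.9, 9.6]
opening: 0.098
t 19.55 pos [0.5081 0.0502 0.2828] F [-0.83  0.42 10.1 ] T [0.097 0.108 0.158] yaw 7.2 Ftool [ -0.73  -0.51 -10.1 ]
```

```bash
python3 -m jog '[{"grip":1,"x":0,"y":0,"z":0.06,"rx":0,"ry":0,"rz":3},{"grip":1,"x":0,"y":0,"z":0.06,"rx":0,"ry":0,"rz":3}]' 120; python3 avg.py
python3 - <<'E'
from h import *
snap('wrist','w13'); snap('top','t13'); crop('t13',215,160,305,260,6,'t13c'); snap('side','s13');crop('s13',270,150,370,270,5,'s13c')
E
```

```text
time: 19.72
eef_pos: [0.5081, 0.0503, 0.2827]
tcp_rot: [1.0, 0.011, 0.002, 0.0]
contact_force: [-0.5, 0.8, 10.9]
opening: 0.1
t 19.97 pos [0.5081 0.0502 0.2827] F [-0.34  0.47 10.59] T [0.073 0.137 0.302] yaw 1.3 Ftool [ -0.28  -0.47 -10.59]
```

View pics/w13.png

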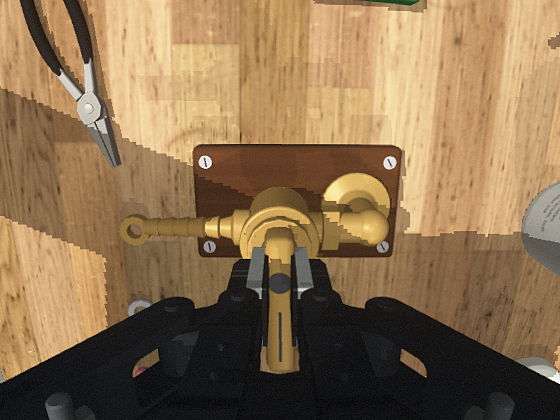

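View pics/s13c.png

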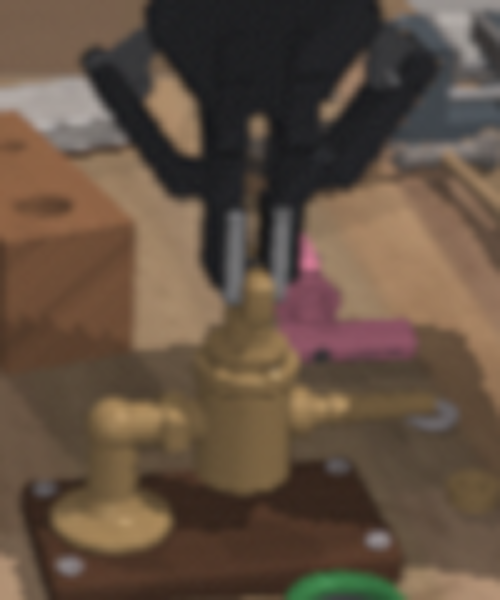

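The lever is square across the nozzle: it points down in the wrist picture with the nozzle horizontal at (180,228). Torque is 0.30 N m under about 13.5 N, as expected for a bedded taper. I'll take off part of the push, then let go.

```bash
python3 -m jog '[{"grip":1,"x":0,"y":0,"z":-0.4,"rx":0,"ry":0,"rz":0},{"grip":1,"x":0,"y":0,"z":0,"rx":0,"ry":0,"rz":0}]' 60; python3 avg.py; python3 -m jog '[{"grip":0.88,"x":0,"y":0,"z":0,"rx":0,"ry":0,"rz":0},{"grip":0.8,"x":0,"y":0,"z":0,"rx":0,"ry":0,"rz":0},{"grip":0.7,"x":0,"y":0,"z":0,"rx":0,"ry":0,"rz":0},{"grip":0.6,"x":0,"y":0,"z":0,"rx":0,"ry":0,"rz":0},{"grip":0.6,"x":0,"y":0,"z":0,"rx":0,"ry":0,"rz":0}]' 20; python3 avg.py
python3 - <<'E'
from h import *
snap('wrist','w14')
E
```

```text
time: 20.28
eef_pos: [0.5081, 0.0502, 0.2827]
tcp_rot: [1.0, 0.011, 0.002, 0.0]
contact_force: [0.1, -0.4, 8.7]
opening: 0.097
t 20.53 pos [0.508  0.0502 0.2827] F [0.33 0.46 8.68] T [ 0.124 -0.053  0.299] yaw 1.3 Ftool [ 0.38 -0.45 -8.68]
time: 20.95
eef_pos: [0.5064, 0.0501, 0.2798]
tcp_rot: [1.0, 0.01, -0.001, -0.0]
contact_force: [0.2, 0.5, -0.6]
opening: 0.398
t 21.20 pos [0.5069 0.05   0.2806] F [-0.08  0.08 -0.19] T [ 0.018 -0.008  0.007] yaw 1.2 Ftool [-0.08 -0.08  0.19]
```

View pics/w14.png

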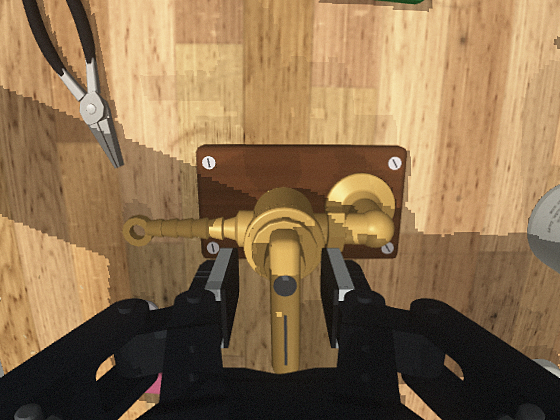

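The plug stands free between the open jaws and its lever has stayed square. I'll withdraw straight up and check from all cameras.

```bash
python3 -m jog '[{"grip":0.6,"x":0,"y":0,"z":-5,"rx":0,"ry":0,"rz":0},{"grip":0.6,"x":0,"y":0,"z":-20,"rx":0,"ry":0,"rz":0},{"grip":0.6,"x":0,"y":0,"z":-30,"rx":0,"ry":0,"rz":0},{"grip":0.6,"x":0,"y":0,"z":-30,"rx":0,"ry":0,"rz":0},{"grip":0.6,"x":0,"y":0,"z":-20,"rx":0,"ry":0,"rz":0},{"grip":0.6,"x":0,"y":0,"z":0,"rx":0,"ry":0,"rz":0},{"grip":0.6,"x":0,"y":0,"z":0,"rx":0,"ry":0,"rz":0}]'
python3 - <<'E'
from h import *
snap('wrist','w15'); crop('w15',200,130,360,300,4,'w15c'); snap('side','s15');crop('s15',270,170,370,270,6,'s15c'); snap('top','t15')
E
```

```text
time: 21.83
eef_pos: [0.5072, 0.05, 0.3876]
tcp_rot: [1.0, 0.01, 0.002, 0.0]
contact_force: [-0.4, 0.1, 0.6]
opening: 0.399
```

View pics/w15c.png

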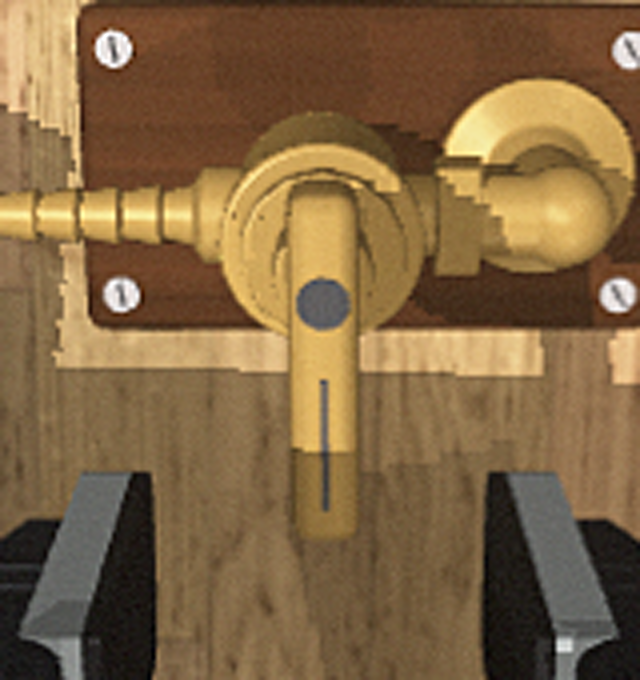

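View pics/s15c.png

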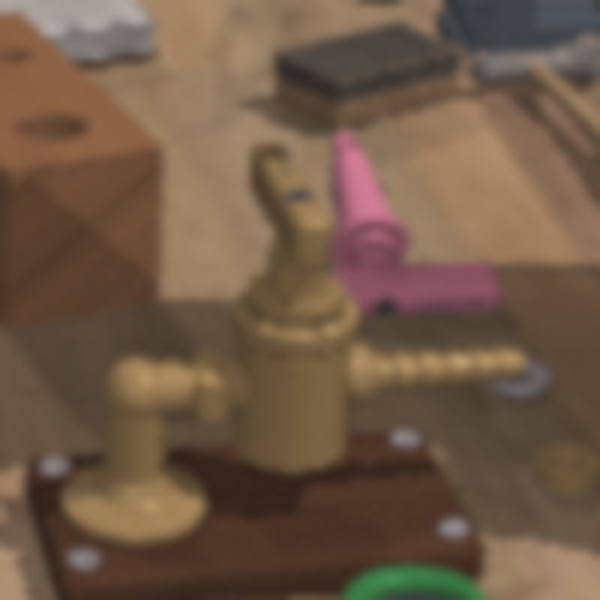

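View pics/t15.png

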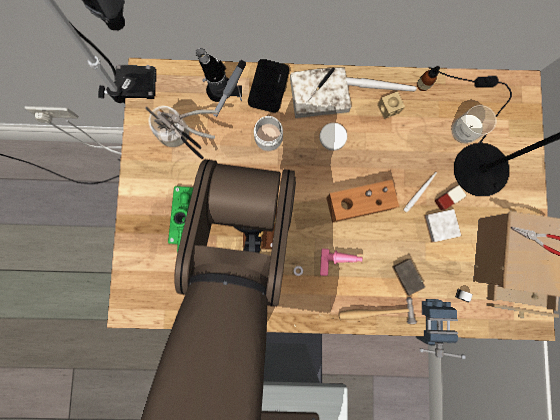

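Lever angle and plug height, measured from these pictures:

Run:
```python
from h import *
c=load('w15'); f=lambda p:(200+p[0]/4,130+p[1]/4); sd=load('s15')
for z in (.122,.125): 
  h=atz(c,f((323,303)),z); e=atz(c,f((329,537)),z); b=atz(c,f((322,186)),z)
  print(z,h.round(4),np.linalg.norm(e-b).round(4),'ang',np.degrees(np.arctan2(*(e-b)[1::-1])).round(2),((proj(sd,[h])-[270,170])*6).round(0))
S=[atz(c,f(p),.017) for p in [(113,49),(122,296),(618,296),(632,50)]]
d=S[3]-S[0]+S[2]-S[1]; print('base ang',np.degrees(np.arctan2(d[1],d[0])))
a=np.linspace(0,2*np.pi,360)
print('rim',fitcirc(c,np.array([200+221/4,200+425/4,130+143/4,130+345/4]),.084,.0195,[.508,.05]))
t=load('w13')
```

```text
0.122 [0.51  0.05  0.122] 0.0613 ang -87.66 [[293. 192.]]
0.125 [0.5099 0.0508 0.125 ] 0.0605 ang -87.66 [[295. 185.]]
base ang 1.0954011405812996
rim (array([0.51026741, 0.04984256]), array([-0.46833128,  0.46880135,  0.08874096, -0.07680692]))
```

The lever is within about 1.5° of square and centred on the rim within 0.5 mm. The bedding itself can't be seen. There is plenty of time, so I'll do a light check: grip softly, apply a small twist well under 0.3 N m, and see whether the plug holds.

```bash
python3 -m jog '[{"grip":0.6,"x":0.3,"y":0,"z":30,"rx":0,"ry":0,"rz":0},{"grip":0.6,"x":0,"y":0,"z":30,"rx":0,"ry":0,"rz":0},{"grip":0.6,"x":0,"y":0,"z":25,"rx":0,"ry":0,"rz":0},{"grip":0.6,"x":0,"y":0,"z":13,"rx":0,"ry":0,"rz":0},{"grip":0.6,"x":0,"y":0,"z":4,"rx":0,"ry":0,"rz":0},{"grip":0.6,"x":0,"y":0,"z":0,"rx":0,"ry":0,"rz":0}]' 40; python3 -m jog '[{"grip":0.75,"x":0,"y":0,"z":0,"rx":0,"ry":0,"rz":0},{"grip":0.82,"x":0,"y":0,"z":0,"rx":0,"ry":0,"rz":0},{"grip":0.86,"x":0,"y":0,"z":0,"rx":0,"ry":0,"rz":0},{"grip":0.9,"x":0,"y":0,"z":0,"rx":0,"ry":0,"rz":0},{"grip":1,"x":0,"y":0,"z":0,"rx":0,"ry":0,"rz":0},{"grip":1,"x":0,"y":0,"z":0,"rx":0,"ry":0,"rz":0}]' 40; python3 avg.py
```

```text
time: 22.48
eef_pos: [0.5063, 0.0501, 0.2811]
tcp_rot: [1.0, 0.01, -0.003, -0.0]
contact_force: [-0.0, -0.1, 0.7]
opening: 0.398
time: 22.98
eef_pos: [0.5081, 0.05, 0.2854]
tcp_rot: [1.0, 0.011, 0.002, 0.0]
contact_force: [2.7, -0.5, 2.9]
opening: 0.124
t 23.23 pos [0.5081 0.05   0.2854] F [2.7  0.11 5.04] T [ 0.051 -0.458  0.192] yaw 1.2 Ftool [ 2.72 -0.05 -5.03]
```

```bash
python3 -m jog '[{"grip":1,"x":0.6,"y":0,"z":0,"rx":0,"ry":0,"rz":0},{"grip":1,"x":0,"y":0,"z":0,"rx":0,"ry":0,"rz":0}]'; python3 avg.py;  python3 -m jog '[{"grip":1,"x":0.4,"y":0,"z":0,"rx":0,"ry":0,"rz":1},{"grip":1,"x":0,"y":0,"z":0,"rx":0,"ry":0,"rz":0}]'; python3 avg.py
```

```text
time: 23.4
eef_pos: [0.5085, 0.05, 0.2854]
tcp_rot: [1.0, 0.01, 0.001, 0.0]
contact_force: [1.5, -0.3, 7.8]
opening: 0.128
t 23.65 pos [0.5085 0.05   0.2854] F [1.44 0.11 7.05] T [ 0.031 -0.212  0.153] yaw 1.2 Ftool [ 1.45 -0.08 -7.04]
time: 23.82
eef_pos: [0.5087, 0.0501, 0.2854]
tcp_rot: [1.0, 0.002, 0.0, 0.0]
contact_force: [0.6, 0.7, 8.4]
opening: 0.124
t 24.07 pos [0.5087 0.0501 0.2854] F [0.25 0.07 7.61] T [ 0.022 -0.026  0.458] yaw 0.3 Ftool [ 0.26 -0.06 -7.61]
```

A 1° twist raised the resistance to 0.46 N m with no sinking, so the plug is wedged. I'll untwist and release again.

```bash
python3 -m jog '[{"grip":1,"x":0,"y":0,"z":0,"rx":0,"ry":0,"rz":-1},{"grip":1,"x":0,"y":0,"z":0,"rx":0,"ry":0,"rz":-0.4},{"grip":1,"x":0,"y":0,"z":0,"rx":0,"ry":0,"rz":0}]'; python3 avg.py;  python3 -m jog '[{"grip":0.86,"x":0,"y":0,"z":0,"rx":0,"ry":0,"rz":0},{"grip":0.8,"x":0,"y":0,"z":0,"rx":0,"ry":0,"rz":0},{"grip":0.7,"x":0,"y":0,"z":0,"rx":0,"ry":0,"rz":0},{"grip":0.6,"x":0,"y":0,"z":0,"rx":0,"ry":0,"rz":0},{"grip":0.6,"x":0,"y":0,"z":0,"rx":0,"ry":0,"rz":0}]' 20; python3 avg.py
```

```text
time: 24.32
eef_pos: [0.5087, 0.05, 0.2854]
tcp_rot: [1.0, 0.014, 0.0, 0.0]
contact_force: [-0.1, -0.6, 8.3]
opening: 0.125
t 24.57 pos [0.5087 0.05   0.2854] F [0.15 0.5  8.03] T [ 0.002 -0.039  0.086] yaw 1.6 Ftool [ 0.17 -0.5  -8.03]
time: 24.98
eef_pos: [0.5077, 0.0501, 0.2828]
tcp_rot: [1.0, 0.014, -0.001, -0.0]
contact_force: [0.6, 0.9, 0.5]
opening: 0.399
t 25.23 pos [0.5082 0.0501 0.2836] F [-0.36  0.07 -0.36] T [ 0.026  0.004 -0.011] yaw 1.6 Ftool [-0.36 -0.08  0.36]
```

```bash
python3 -m jog '[{"grip":0.6,"x":0,"y":0,"z":-5,"rx":0,"ry":0,"rz":0},{"grip":0.6,"x":0,"y":0,"z":-20,"rx":0,"ry":0,"rz":0},{"grip":0.6,"x":0,"y":0,"z":-30,"rx":0,"ry":0,"rz":0},{"grip":0.6,"x":0,"y":0,"z":-30,"rx":0,"ry":0,"rz":0},{"grip":0.6,"x":0,"y":0,"z":-20,"rx":0,"ry":0,"rz":0},{"grip":0.6,"x":0,"y":0,"z":0,"rx":0,"ry":0,"rz":0},{"grip":0.6,"x":0,"y":0,"z":0,"rx":0,"ry":0,"rz":0}]'
python3 - <<'E'
from h import *
snap('wrist','w16'); crop('w16',200,130,360,300,4,'w16c'); snap('side','s16')
E
```

```text
time: 25.82
eef_pos: [0.5085, 0.0501, 0.3906]
tcp_rot: [1.0, 0.014, 0.002, 0.0]
contact_force: [-0.2, -0.0, -0.4]
opening: 0.401
```

View pics/w16c.png

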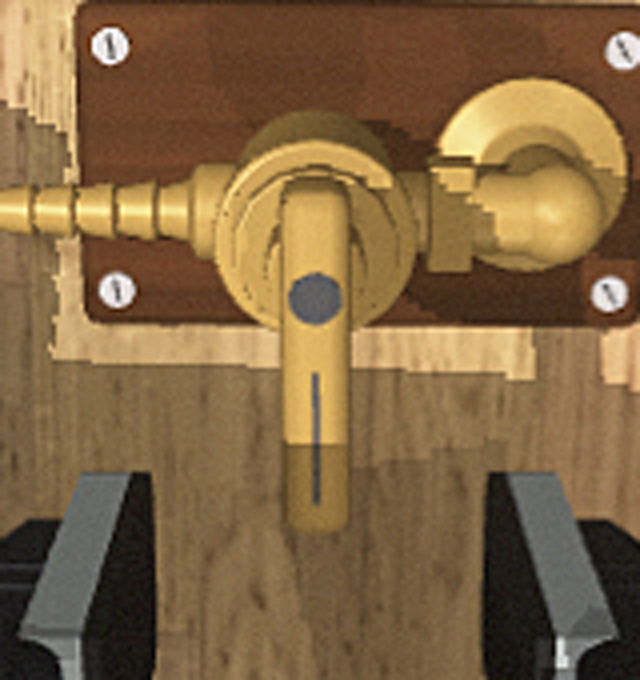

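View pics/s16.png

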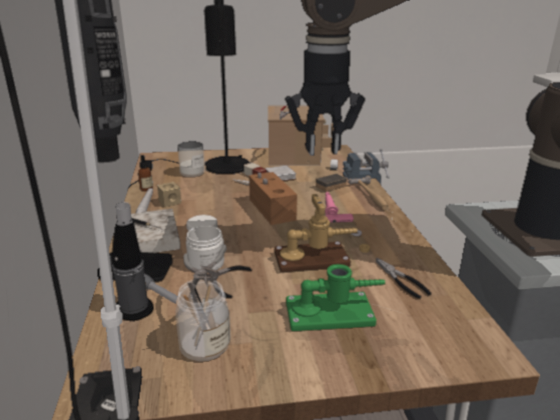

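The lever is square across the nozzle and centred (hub at about (279,204) in the wrist frame). The jaws are clear above it. The pot, lid, nut and washer are where they started.

```bash
python3 -c "
from h import *
sign_off(); print(get_state()['time'])"
```

```text
the job is handed in; nothing more can be done
the job is handed in; nothing more can be done
```

The plug is in the tap, bedded and turned shut, and I have let go of it and handed the job in at about 26 s. I took it from the punch block and stood it in the barrel with the lever in line with the nozzle. It first bore with its origin about 6 mm above the rim. I then turned it a quarter turn, mostly under 11–13.5 N with its weight included, and it sank about 2.5–3.5 mm.

- **Push:** it dipped to about 8.4 N for the first 6° and was about 11 N or more after that. It never read above about 14.5 N, well short of jamming.
- **Position:** the last pictures show the lever within 1–2° of square across the nozzle and the plug centred on the rim within about 0.5 mm. The robot is clear of everything.
- **Left alone:** the pot, lid, nut and washer look undisturbed. I compared them by eye only.
- **Wedge:** the contact force can't be measured directly. I gripped the plug again lightly and twisted it 1°, and it resisted with 0.46 N m without sinking. The jaws were pressing on it with about 7.6 N at the time, so this is good evidence rather than proof that it holds on its own.
- **Readings that disagreed:**
  - Through most of the turn the torque read almost nothing between steps, and only rose to 0.30 N m in the last few degrees.
  - The side camera put the tap about 7 mm further in y than the other two cameras. I relied on those two and on feel.

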